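Unload the probe station

TASK

Unload the probe station: lift the canister by its handle off the station's stand and set it upright on the round rubber pad beside it, then press on the bare front of the flat sample tray and drag it all the way out towards you. Slide every metal test plate that is there up out of the tray's slots and stand it in a slot of the white carrier, and when the tray is empty push it fully home again. Leave the glass dish, the screwdriver and the amber jar where they are.

Things in the scene. Friction and masses are not known exactly. Their poses are not given: they have to be found in the camera images.
- station: Probe station fixed on the bench: black base plate 470 x 150 x 10 mm (its x -250 to +220 mm). Its x points away from the robot along the tray's travel, z up. Origin on the bench surface on the centre line, between two dark stand blocks that carry the canister: x -65 to +60 mm, 30 to 74 mm either side of the centre line, tops 45 mm above the bench, 60 mm gap between.
- platen_edge (a point): Middle of the upper front edge of the station's dark platen, a level plate 155 mm (x) by 150 mm wide and 8 mm thick at 98 to 106 mm above the bench, from station x = +62 to +217 mm, on four thin posts; two small black positioners on its far half reach 128 mm. While the tray is home its slots are under the platen.
- tray (a joint): Flat aluminium tray 270 x 54 x 8 mm on the station's centre line, top 18 mm above the bench. Value in m: 0 = fully home (as it starts, spanning station x -60 to +210 mm), 0.185 = fully out (station's -x, towards the robot), a stop at each end. About 2 N of friction; stays where left. No handle: press on its top with shut fingers (8 to 20 N) and drag.
- tray_pad (a point): Point on top of the tray's bare flat front (120 mm long), on its centre line, 70 mm behind its front edge, at station x = +10 mm when home; moves with the tray. A place to press once the canister is gone.
- tray_slots (a point): Centre of the first slot at tray-top height, station x = +72 mm when home; moves with the tray. A grey block on the tray, 128 mm long, 50 mm wide, 22 mm high above the tray's top, has four slots across it (8 mm in x, 40 mm in y, 36 mm apart going back, open down to the tray's top); the first slot's centre is 10 mm behind the block's front.
- canister: Closed aluminium canister, 0.45 kg: round foot flange 120 mm across and 5 mm thick, body 92 mm across up to 50 mm height, and on top a fixed arch handle: a level square bar 10 x 10 mm, 78 mm long along its own y, bar centre 92 mm above the underside, with 37 mm free below the bar and 62 mm free between the uprights. Origin at the centre of the underside, z up.
- pad: Round black rubber pad, 160 mm across, 3 mm thick, fixed on the bench to the left or right of the station. Origin at the centre of its underside, on the bench. The canister goes here.
- carrier: White plastic carrier, loose on the bench, 0.8 kg, 138 (x) x 60 (y) x 30 mm high, on the other side of the station from the pad. Four slots, each 14 mm in x by 44 mm in y, centred at x = -54, -18, +18, +54 mm, y = 0; slot floor 4 mm and rims 30 mm above its underside. Origin at the centre of the underside, z up.
- plate_1: One of two to four identical flat aluminium test plates (None if absent), 35 g, 5 mm thick (its x), 36 mm wide (its y), 70 mm tall (its z), a small black chip in the middle of both faces. Origin at the centre of its lower edge. Starts upright in slot 1 of the tray, counted from the front, standing on the tray's top with 48 mm above the slot block; neighbouring plates are 31 mm apart face to face.
- plate_2: One of two to four identical flat aluminium test plates (None if absent), 35 g, 5 mm thick (its x), 36 mm wide (its y), 70 mm tall (its z), a small black chip in the middle of both faces. Origin at the centre of its lower edge. Starts upright in slot 2 of the tray, counted from the front, standing on the tray's top with 48 mm above the slot block; neighbouring plates are 31 mm apart face to face.
- plate_3: One of two to four identical flat aluminium test plates (None if absent), 35 g, 5 mm thick (its x), 36 mm wide (its y), 70 mm tall (its z), a small black chip in the middle of both faces. Origin at the centre of its lower edge. Starts upright in slot 3 of the tray, counted from the front, standing on the tray's top with 48 mm above the slot block; neighbouring plates are 31 mm apart face to face.
- plate_4: One of two to four identical flat aluminium test plates (None if absent), 35 g, 5 mm thick (its x), 36 mm wide (its y), 70 mm tall (its z), a small black chip in the middle of both faces. Origin at the centre of its lower edge. Starts upright in slot 4 of the tray, counted from the front, standing on the tray's top with 48 mm above the slot block; neighbouring plates are 31 mm apart face to face.
- dish: Bystander: shallow round glass dish, 70 mm across, 15 mm high, origin at the centre of its underside.
- driver: Bystander: screwdriver 150 mm long lying on the bench along its x.
- jar: Bystander: amber glass jar with white cap, 50 mm across, 70 mm high, origin at the centre of its underside.
Things that resemble listed ones, but are neither listed nor needed, are in the scene too. There is more than one size of the canister; the job needs the largest.

How it is judged:
By the outcome, as a careful person would: the job done as asked, in the order asked, and still so for the second after the job is handed in, with the robot touching nothing.
Of plate_1, plate_2, plate_3, plate_4 only 2 to 4 are there at a start; the rules pass over those that are not, and their reading is None.
At some moment in a run one of canister, carrier may be knocked a few centimetres aside while the robot is not near it.
It also fails if it takes over 210 s, if anything falls off the work surface, if the arm or the gripper's body presses on something with over 40 N, if the wrist force passes 120 N, or if a joint passes its speed limit or range.

ROBOT

A 6-joint arm with a two-finger parallel gripper is mounted at the origin on the work surface. World frame = base frame: x ahead of the robot, y to its left, z up, the work surface at z = 0. Lengths are in m, angles in rad, forces in N, time in s.
With the tool pointing down it reaches from about 0.35 to 0.975 m from the base axis. Payload 4.9 kg.
Tool frame: the origin (TCP) lies on the front face of the gripper's body, between the roots of the fingers; the fingertips stand ctrl.finger_overhang ahead of it and the grasp point (between the pads) lies 54 mm ahead of it (ctrl.finger_overhang is the distance from the TCP to the fingertips, in m); z points along the fingers, y is the line along which they close (so a half turn about z gives the same grasp; the last joint's range is limited). The gripper opens to 85 mm and grips with 20 to 120 N. Pads are 22 mm wide; open, the fingers measure 114 mm over their backs; the gripper's body (76 mm by 85 mm) begins 54 mm behind the grasp point. The pads swing forward as they close: fully open they stand 13 mm farther back than shut.
Start: joints at [0.99, 0.053, 1.613, -0, 1.476, -0.119], TCP at [0.278, 0.56, 0.304] pointing down, gripper open.
Joint ranges: [-3.01, 3.01], [-1.01, 2.22], [0.06, 2.58], [-1.02, 4.17], [0.09, 2.62], [-3.14, 3.14]. Speed limits (rad/s): [2.57, 2.57, 3.14, 3.14, 3.14, 3.14].

INTERFACE

Orientations are given as a rotation vector (axis times angle).
In Python, from station import ctrl, vision gives the robot as it stands. The module is installed in compiled form; this text tells all that it offers.
- The arm moves only by the tool drive_tool, never from a script. Its argument "rows" is a list of rows, each a list of 2 entries, a list of its own where there are three numbers: the shift along the tool's x, y, z in m, then the turn about the tool's z in rad. A call has 1 to 10 rows; each row shifts and turns the commanded pose from where the row before left it, along the tool's axes as they then stand; what a row does not reach is not made up. A row lasts 1/10 s, in which the tool goes at most 50 mm and 8.59 degrees, less where a joint would pass 70% of its speed; a pose out of reach is approached as far as the arm can. A call with a gripper value outside its range is refused whole. "jaw" is the closure, from 0 (fully open) to 1 (shut), set as the call begins (left out, the last holds). The fingers move at their own pace and stop on an object; "grip_force" is the grip in N (left out, the last holds). Time passes only in rows, so rows that do not move let the fingers close. It gives the time, the measured TCP pose, the force, the opening and the grip force at its end, in the units of the state.
- ctrl.get_obs(): the state, without advancing time (a new reading comes with each control period).
- vision.get_image(name): name is "side" or "top" or "wrist"; returns a dict with "image" (384x512x3 uint8, blue, green, red), "vertical_fov" (degrees; the focal length in pixels is half the picture's height over the tangent of half this angle, whatever the lens; pixels are square), "cx", "cy" (the principal point, pixels), "R" (3x3) and "t" (3): a world point X has camera coordinates R X + t. Camera axes: x right, y down, z forward; pixel columns grow to the right and rows downward; lengths in m; the calibration is good to about 2 mm. A picture is of the moment at which its call begins. There is no depth.
- ctrl.finish_job(): hands the job in; it is judged then, once.
The state is a dict: "t": time; "q": joint angles; "dq": joint speeds; "effort": joint torques, N m; "tool_pos": TCP position; "tool_rot": TCP orientation; "contact_force": force on the tool from outside, world axes, zero at the start; "wrist_torque": the same for the moment, N m; "opening": finger opening in m; "grip_force": force on a finger pad.
Only numpy, scipy, OpenCV 4.12 (cv2) and the standard library are available. Lean on these libraries where they do the work, as an engineer would, in place of code of your own. Each camera call takes 0.05 s, during which the arm holds its last target. There are 200 camera calls.

## Working session

There is one attempt and no reset: what is moved stays moved. The work goes in short steps, Python scripts to look and compute and a tool call to move; the robot and the scene stay as the last step left them, time stands still between calls to the robot, and variables do not carry over. Pictures are saved under pics/ and viewed, at most 14 in all, crops included, and the job is handed in when it is done.

Besides the shell and the picture viewer there is one more tool, called after ">>>" in YAML: its name, and indented under it one key for each argument. drive_tool: Moves the arm, as the interface text tells. Its arguments: {"type":"object","properties":{"rows":{"type":"array","items":{"type":"array"}},"jaw":{"type":"number"},"grip_force":{"type":"number"}},"required":["rows"]}

```bash
mkdir -p pics; cat > h.py <<'E'
import numpy as np, cv2
from station import ctrl, vision
def grab(n,f):
    d=vision.get_image(n); cv2.imwrite('pics/'+f+'.png',d['image']); np.savez('pics/'+f+'.npz',**{k:v for k,v in d.items()}); return d
def ld(f): return dict(np.load('pics/'+f+'.npz'))
def K(d):
    f=192/np.tan(np.radians(float(d['vertical_fov']))/2); return f,float(d['cx']),float(d['cy'])
def ray(d,u,v,z):
    f,cx,cy=K(d); R,t=d['R'],d['t']; c=-R.T@t; r=R.T@np.array([(u-cx)/f,(v-cy)/f,1]); return c+r*(z-c[2])/r[2]
def proj(d,X):
    f,cx,cy=K(d); p=d['R']@np.array(X)+d['t']; return np.array([cx+f*p[0]/p[2],cy+f*p[1]/p[2]])
E
python3 - <<'E'
from h import *
a=grab('top','t0');b=grab('side','s0')
for d in(a,b): print(-d['R'].T@d['t'],d['vertical_fov'],d['R'].round(2).tolist())
for n in('t0','s0'):
    cv2.imwrite(f'pics/{n}b.png',cv2.resize(cv2.imread(f'pics/{n}.png'),(800,600),interpolation=cv2.INTER_CUBIC))
o=ctrl.get_obs();print(o,ctrl.finger_overhang)
E
```

```text
[0.37814288 0.0168823  1.37324023] 56.681086068209055 [[0.02, -1.0, 0.01], [-0.99, -0.02, -0.16], [0.16, -0.0, -0.99]]
[-0.06768588 -1.07199529  1.14529354] 42.93987348354927 [[0.84, -0.54, -0.02], [-0.36, -0.53, -0.77], [0.41, 0.65, -0.64]]
{'t': 0.1, 'q': array([ 9.90002913e-01,  5.33104841e-02,  1.61418125e+00,  2.89836321e-05,
        1.47602025e+00, -1.19003323e-01]), 'dq': array([-1.19557370e-03, -1.53623909e-03, -3.97688708e-03,  8.04634380e-05,
        9.35334906e-04, -3.32179825e-04]), 'effort': array([ 4.82367777e-04, -3.94903994e+01, -3.71363139e+01, -1.01491812e-04,
        3.87670836e-03, -1.73906841e-05]), 'tool_pos': array([0.27822221, 0.55916611, 0.30275899]), 'tool_rot': array([-7.18797219e-01, -3.05755183e+00,  2.81605342e-03]), 'contact_force': array([ 0.08733921, -0.45868798, -0.34217016]), 'wrist_torque': array([ 0.04305872,  0.01588949, -0.0103767 ]), 'grip_force': 0.0, 'opening': 0.08556824468040512} 0.0726
```

View pics/t0b.png

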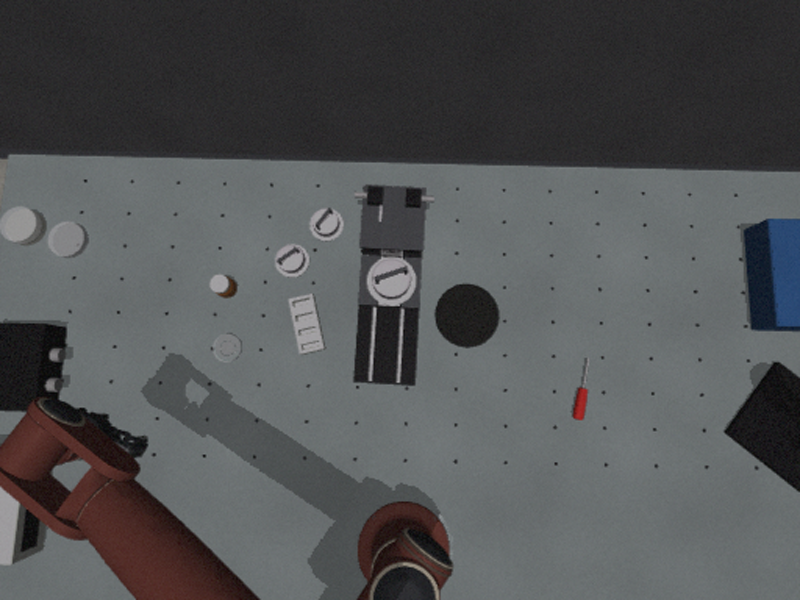

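View pics/s0b.png

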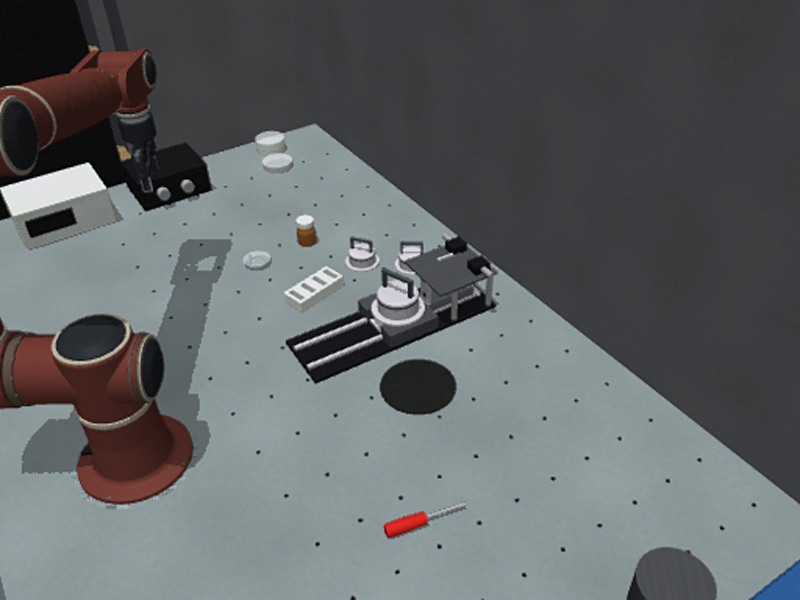

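The top view shows three canisters: (391,281) on the station's stand, and two smaller ones at (327,222) and (292,260) on the bench. The one on the stand is the largest and is where the task says it should be. The pad is at (466,315), the carrier at (306,323), the station base spans rows 185–384, and the jar, dish and driver are clear of the work. I'll confirm the canister in a crop.

```bash
python3 - <<'E'
from h import *
im=cv2.imread('pics/t0.png')
c=im[110:250,170:330]; cv2.imwrite('pics/t0c.png',cv2.resize(c,(685,600),interpolation=cv2.INTER_CUBIC))
E
```

```text
(no output)
```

View pics/t0c.png

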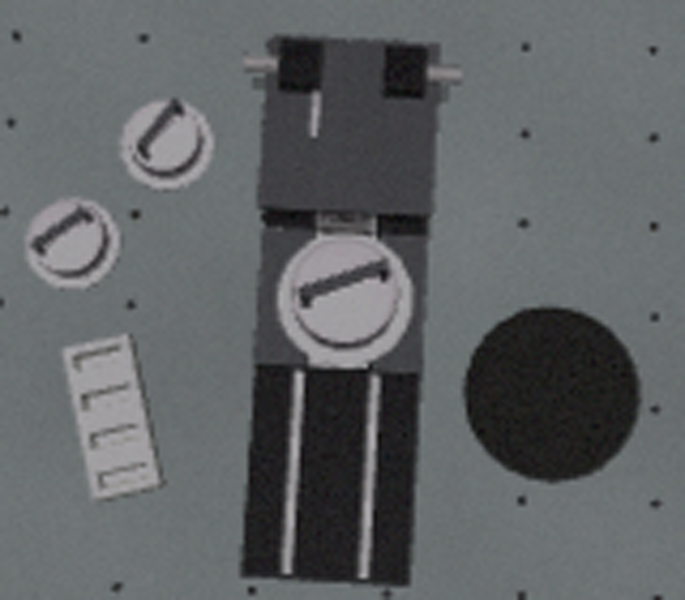

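The crop confirms it: the flange of the canister on the stand is clearly larger (about 135 px against 93 px for the other two). Handle ends are at (304,297) and (387,268), pad centre at (552,394), and carrier corners at (62,347), (130,334), (162,487), (95,499).

```bash
python3 - <<'E'
from h import *
d=ld('t0')
def P(u,v,z): return ray(d,170+u/4.2857-.4,110+v/4.2857-.4,z)
def pr(n,x): print(n,np.round(x,4))
b=[P(241,577,.01),P(410,584,.01)]; pl=[P(258,208,.106),P(434,216,.106)]
pr('base',b);pr('platen',pl)
bm,pm=np.mean(b,0),np.mean(pl,0); ax=(pm-bm)[:2]; pr('len (exp .312)',np.linalg.norm(ax)); yaw=np.arctan2(ax[1],ax[0])
u=ax/np.linalg.norm(ax)
e=np.array(b[0]-b[1])[:2]; pr('yaws',[yaw,np.arctan2(-e[0],e[1]),np.arctan2(-(pl[0]-pl[1])[0],(pl[0]-pl[1])[1])])
pr('st origin',[bm[:2]+.25*u, pm[:2]-.062*u])
pr('can flange',P(346,300,.048)); h=[P(304,297,.142),P(387,268,.142)]
pr('handle',h);pr('hmid',np.mean(h,0));pr('len',np.linalg.norm(h[0]-h[1]));x=h[0]-h[1];pr('ydir ang',np.arctan2(x[1],x[0]))
pr('pad',P(552,394,.003)); pr('padw',[P(465,394,.003),P(640,394,.003)])
c=[P(*q,.03) for q in[(62,347),(130,334),(162,487),(95,499)]];pr('car',np.mean(c,0));pr('c',c)
q=(c[0]+c[1]-c[2]-c[3])/2;pr('L',[np.linalg.norm(q),np.arctan2(q[1],q[0])])
import scipy.spatial.transform as S
o=ctrl.get_obs();pr('R',S.Rotation.from_rotvec(o['tool_rot']).as_matrix())
E
```

```text
base [[ 0.384   0.128   0.01  ]
 [ 0.3812 -0.0212  0.01  ]]
platen [[ 0.6947  0.1171  0.106 ]
 [ 0.6913 -0.0331  0.106 ]]
len (exp .312) 0.3106
yaws [-0.0366 -0.0183 -0.0226]
st origin [[0.6324 0.0442]
 [0.631  0.0443]]
can flange [0.6276 0.0411 0.048 ]
handle [[0.6116 0.0739 0.142 ]
 [0.6375 0.0063 0.142 ]]
hmid [0.6245 0.0401 0.142 ]
len 0.0724
ydir ang 1.937
pad [ 0.5539 -0.1467  0.003 ]
padw [[ 0.5521 -0.068   0.003 ]
 [ 0.5558 -0.2265  0.003 ]]
car [0.5217 0.2453 0.03  ]
c [[0.5824 0.293  0.03  ]
 [0.5955 0.2331 0.03  ]
 [0.4603 0.1985 0.03  ]
 [0.4484 0.2566 0.03  ]]
L [0.1392 0.2579]
R [[-8.953e-01  4.456e-01 -1.100e-03]
 [ 4.456e-01  8.953e-01 -1.600e-03]
 [ 3.000e-04 -1.900e-03 -1.000e+00]]
```

```bash
cat >> h.py <<'E'
from scipy.spatial.transform import Rotation as Ro
def go(x,y,z,yaw=None):
    "shift in tool axes and turn, from measured pose; yaw = world angle of tool y"
    o=ctrl.get_obs(); R=Ro.from_rotvec(o['tool_rot']).as_matrix()
    s=R.T@(np.array([x,y,z])-o['tool_pos']); a=np.arctan2(R[1,1],R[0,1])
    tn=None
    if yaw is not None: tn=-((yaw-a+np.pi/2)%np.pi-np.pi/2)
    print('t',round(o['t'],2),'pos',o['tool_pos'].round(4),'shift',s.round(4),'len',np.linalg.norm(s).round(3),'turn',tn,'j6',o['q'][5].round(2),'F',o['contact_force'].round(1)); return s,tn
E
python3 -c "
from h import *
go(.6255,.0405,.29,.366)"
```

```text
t 0.1 pos [0.2782 0.5592 0.3028] shift [-0.542  -0.3096  0.0132] len 0.624 turn 0.743003710023571 j6 -0.12 F [ 0.1 -0.5 -0.3]
```

>>> drive_tool:
  rows:
    - [[-0.0415, -0.0238, 0], 0]
    - [[-0.0415, -0.0238, 0], 0]
    - [[-0.0415, -0.0238, 0], 0]
    - [[-0.0415, -0.0238, 0], 0]
    - [[-0.0415, -0.0238, 0], 0]
    - [[-0.0415, -0.0238, 0], 0]
    - [[-0.0415, -0.0238, 0], 0]
    - [[-0.0415, -0.0238, 0], 0]
    - [[-0.0415, -0.0238, 0], 0]
    - [[-0.0415, -0.0238, 0], 0]
  jaw: 0

```text
t: 1.1
tool_pos: [0.5445, 0.1597, 0.3035]
tool_rot: [-0.719, -3.058, 0.0]
contact_force: [1.0, 0.3, -0.0]
opening: 0.0854
grip_force: 0.0
```

>>> drive_tool:
  rows:
    - [[-0.0415, -0.0238, 0], 0]
    - [[-0.0415, -0.0238, 0], 0]
    - [[-0.0415, -0.0238, 0], 0]
    - [[0, 0, 0], 0.148]
    - [[0, 0, 0], 0.148]
    - [[0, 0, 0], 0.148]
    - [[0, 0, 0], 0.148]
    - [[0, 0, 0], 0.148]
    - [[0, 0, 0], 0]

```text
t: 2.0
tool_pos: [0.6234, 0.0421, 0.3032]
tool_rot: [-1.775, -2.591, 0.001]
contact_force: [0.5, 0.1, -0.3]
opening: 0.0853
grip_force: 0.0
```

```bash
python3 - <<'E'
from h import *
go(.6255,.0405,.191,.366)
d=grab('wrist','w1');cv2.imwrite('pics/w1b.png',cv2.resize(d['image'],(800,600)))
c=grab('top','t1')
f=-d['R'].T@d['t'];print(f,d['R'].round(2).tolist())
E
```

```text
t 2.0 pos [0.6234 0.0421 0.3032] shift [-0.0023  0.0015  0.1122] len 0.112 turn 0.003269612765887775 j6 -0.42 F [ 0.5  0.1 -0.3]
[0.59532983 0.11672283 0.37349718] [[0.93, 0.36, -0.0], [0.34, -0.89, 0.31], [0.11, -0.29, -0.95]]
```

View pics/w1b.png

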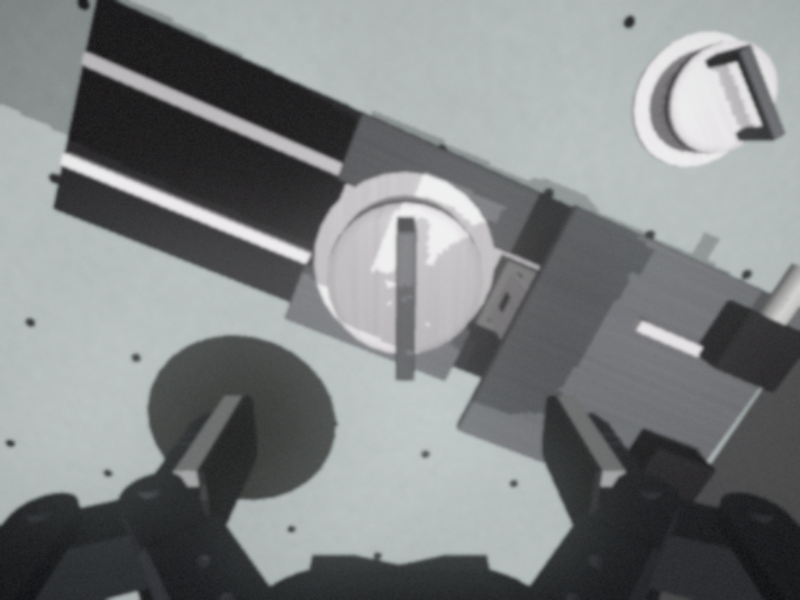

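The wrist view shows the bar as a vertical strip from about (406,220) to (405,380), centred between the fingers and aligned with them. I'll check it against the top estimate.

```bash
python3 - <<'E'
from h import *
d=ld('w1')
a,b=[ray(d,u*.64-.2,v*.64-.2,.142) for u,v in((406,218),(405,380))]
print(a,b,(a+b)/2,np.linalg.norm(a-b)); 
go(*((a+b)/2)[:2],.191)
# platen front edge corners
for q in((578,208),(458,427)): print(ray(d,q[0]*.64,q[1]*.64,.106))
E
```

```text
[0.61068285 0.08502342 0.142     ] [0.64048854 0.00745059 0.142     ] [0.62558569 0.046237   0.142     ] 0.08310188374699208
t 2.1 pos [0.6234 0.0422 0.3034] shift [0.003  0.0036 0.1124] len 0.112 turn None j6 -0.42 F [0.2 0.2 0.3]
[0.69654158 0.1178698  0.106     ]
[ 0.68976724 -0.02773937  0.106     ]
```

>>> drive_tool:
  rows:
    - [[0.0005, 0.003, 0.03], 0]
    - [[0, 0, 0.03], 0]
    - [[0, 0, 0.03], 0]
    - [[0, 0, 0.022], 0]
    - [[0, 0, 0], 0]

```text
t: 2.6
tool_pos: [0.6237, 0.0438, 0.1871]
tool_rot: [-1.769, -2.587, 0.007]
contact_force: [-0.7, 0.1, -0.7]
opening: 0.0852
grip_force: 0.0
```

>>> drive_tool:
  rows:
    - [[0, 0, 0], 0]
    - [[0, 0, 0], 0]
    - [[0, 0, 0], 0]
    - [[0, 0, 0], 0]
    - [[0, 0, 0], 0]
    - [[0, 0, 0], 0]
    - [[0, 0, 0], 0]
  jaw: 1
  grip_force: 60

```text
t: 3.3
tool_pos: [0.6263, 0.0435, 0.1926]
tool_rot: [1.776, 2.591, -0.0]
contact_force: [-2.7, -1.6, 4.3]
opening: 0.0086
grip_force: 58.8
```

>>> drive_tool:
  rows:
    - [[0, 0, -0.01], 0]
    - [[0, 0, -0.02], 0]
    - [[0, 0, -0.02], 0]
    - [[0, 0, -0.02], 0]
    - [[0, 0, 0], 0]

```text
t: 3.8
tool_pos: [0.6276, 0.0437, 0.2654]
tool_rot: [1.773, 2.587, 0.005]
contact_force: [0.1, 0.3, -2.1]
opening: 0.0087
grip_force: 58.7
```

```bash
python3 - <<'E'
from h import *
go(.554,-.147,.25); d=grab('side','s2'); grab('top','t2')
cv2.imwrite('pics/s2b.png',cv2.resize(d['image'][140:300,160:350],(712,600)))
E
```

```text
t 3.8 pos [0.6276 0.0437 0.2654] shift [-0.1513 -0.1376  0.0149] len 0.205 turn None j6 -0.42 F [ 0.1  0.3 -2.1]
```

View pics/s2b.png

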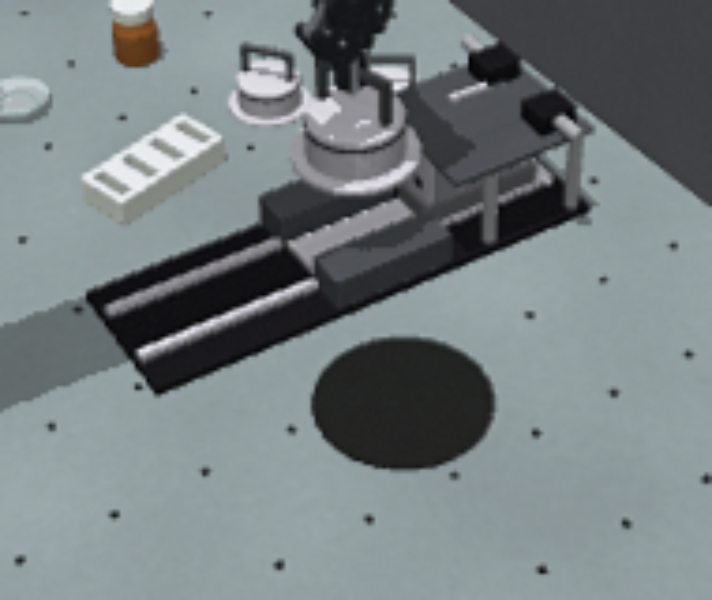

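The canister hangs level in the gripper, clear of the stand, with the pad free at (403,402). I'll carry it across and lower it.

>>> drive_tool:
  rows:
    - [[-0.015, -0.014, 0], 0]
    - [[-0.025, -0.023, 0], 0]
    - [[-0.025, -0.023, 0], 0]
    - [[-0.025, -0.023, 0], 0]
    - [[-0.025, -0.023, 0], 0]
    - [[-0.02, -0.018, 0], 0]
    - [[-0.0163, -0.0136, 0], 0]
    - [[0, 0, 0], 0]
    - [[0, 0, 0], 0]

```text
t: 4.8
tool_pos: [0.5517, -0.147, 0.26]
tool_rot: [-1.776, -2.588, 0.0]
contact_force: [0.1, -0.1, -3.3]
opening: 0.0087
grip_force: 58.7
```

>>> drive_tool:
  rows:
    - [[0, 0, 0.03], 0]
    - [[0, 0, 0.03], 0]
    - [[0, 0, 0.03], 0]
    - [[0, 0, 0.01], 0]
    - [[0, 0, 0.006], 0]
    - [[0, 0, 0.004], 0]
    - [[0, 0, 0], 0]

```text
t: 5.5
tool_pos: [0.5531, -0.1471, 0.1528]
tool_rot: [1.775, 2.59, 0.001]
contact_force: [-0.8, 0.7, -3.6]
opening: 0.0086
grip_force: 58.7
```

```bash
python3 - <<'E'
from h import *
go(.554,-.147,.1506)
E
```

```text
t 5.5 pos [ 0.5531 -0.1471  0.1528] shift [-0.0003  0.0009  0.0022] len 0.002 turn None j6 -0.76 F [-0.8  0.7 -3.6]
```

>>> drive_tool:
  rows:
    - [[0, 0, 0.002], 0]
    - [[0, 0, 0], 0]
    - [[0, 0, 0.001], 0]
    - [[0, 0, 0], 0]
    - [[0, 0, 0], 0]

```text
t: 6.0
tool_pos: [0.5528, -0.1473, 0.1507]
tool_rot: [1.776, 2.591, -0.0]
contact_force: [-4.5, 1.0, 6.0]
opening: 0.0086
grip_force: 59.9
```

>>> drive_tool:
  rows:
    - [[0, 0, 0], 0]
    - [[0, 0, 0], 0]
    - [[0, 0, 0], 0]
    - [[0, 0, 0], 0]
    - [[0, 0, 0], 0]
    - [[0, 0, 0], 0]
    - [[0, 0, 0], 0]
  jaw: 0

```text
t: 6.7
tool_pos: [0.5524, -0.147, 0.1488]
tool_rot: [-1.776, -2.591, 0.0]
contact_force: [0.2, -0.4, 0.5]
opening: 0.0852
grip_force: 0.0
```

>>> drive_tool:
  rows:
    - [[0, 0, -0.03], 0]
    - [[0, 0, -0.04], 0]
    - [[0, 0, -0.04], 0]
    - [[0, 0, 0], -0.14]
    - [[0, 0, 0], -0.14]
    - [[0, 0, 0], 0]

```text
t: 7.3
tool_pos: [0.5525, -0.1471, 0.2594]
tool_rot: [1.397, 2.813, 0.0]
contact_force: [-0.8, -0.1, -0.4]
opening: 0.0856
grip_force: 0.0
```

```bash
python3 - <<'E'
from h import *
go(.64,.04,.2, -.025+np.pi/2)
d=grab('top','t3')
cv2.imwrite('pics/t3c.png',cv2.resize(d['image'][110:250,170:330],(685,600),interpolation=cv2.INTER_CUBIC))
E
```

```text
t 7.3 pos [ 0.5525 -0.1471  0.2594] shift [0.0962 0.1827 0.0594] len 0.215 turn -0.8970322830901187 j6 -1.04 F [-0.8 -0.1 -0.4]
```

View pics/t3c.png

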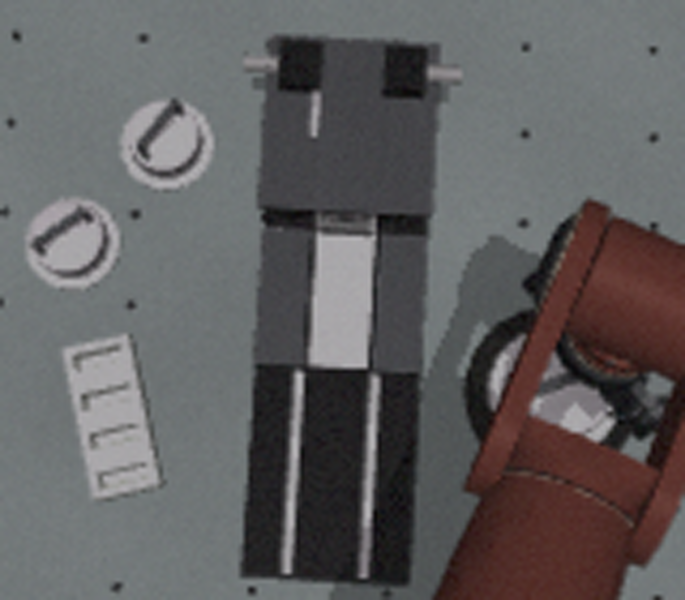

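The canister stands on the pad and the tray's bare front is exposed: front corners (308,364) and (370,368), back of the bare part (317,236) and (376,238). I'll compute the station axis from these.

```bash
python3 - <<'E'
from h import *
d=ld('t3')
def P(u,v,z): return ray(d,170+u/4.2857-.4,110+v/4.2857-.4,z)
f=[P(308,364,.018),P(370,368,.018)];b=[P(317,236,.018),P(376,238,.018)]
fm,bm=np.mean(f,0),np.mean(b,0);print(fm,bm,np.linalg.norm(f[0]-f[1]))
for (p,q) in((f[0],b[0]),(f[1],b[1]),(P(282,573,.02),P(297,372,.02)),(P(362,577,.02),P(375,377,.02)),(P(241,577,.01),P(255,367,.01)),(P(410,584,.01),P(419,373,.01)),(P(258,208,.106),P(268,40,.106)),(P(434,216,.106),P(440,42,.106))):
    v=q-p;print(p.round(4),q.round(4),np.arctan2(v[1],v[0]).round(4))
go(.62,.043,.2,-.03)
E
```

```text
[0.57283186 0.04634512 0.018     ] [0.69150258 0.04266295 0.018     ] 0.05575018242476295
[0.574  0.0742 0.018 ] [0.6918 0.0695 0.018 ] -0.0397
[0.5717 0.0185 0.018 ] [0.6912 0.0158 0.018 ] -0.0224
[0.3882 0.0914 0.02  ] [0.5662 0.0837 0.02  ] -0.0429
[0.3863 0.0212 0.02  ] [0.5634 0.0138 0.02  ] -0.0416
[0.384 0.128 0.01 ] [0.5713 0.1222 0.01  ] -0.0306
[ 0.3812 -0.0212  0.01  ] [ 0.5693 -0.0258  0.01  ] -0.0242
[0.6947 0.1171 0.106 ] [0.8448 0.1137 0.106 ] -0.0228
[ 0.6913 -0.0331  0.106 ] [ 0.8467 -0.0358  0.106 ] -0.0171
t 7.35 pos [ 0.5524 -0.147   0.2588] shift [0.1109 0.1684 0.0588] len 0.21 turn 0.6762559012154474 j6 -1.04 F [-0.   0.1  0.1]
```

>>> drive_tool:
  rows:
    - [[0, 0, 0], 0.138]
    - [[0, 0, 0], 0.138]
    - [[0, 0, 0], 0.138]
    - [[0, 0, 0], 0.138]
    - [[0, 0, 0], 0.125]
    - [[0.0387, 0.0128, 0], 0]
    - [[0.0387, 0.0128, 0], 0]
    - [[0.0387, 0.0128, 0], 0]
    - [[0.0387, 0.0128, 0], 0]
    - [[0.0387, 0.0128, 0], 0]
  jaw: 1

```text
t: 8.35
tool_pos: [0.622, 0.0462, 0.2583]
tool_rot: [-2.255, -2.186, 0.001]
contact_force: [0.4, -0.6, 0.2]
opening: 0.0005
grip_force: 0.0
```

```bash
python3 - <<'E'
from h import *
go(.622,.0446,.0926,-.03)
E
```

```text
t 8.35 pos [0.622  0.0462 0.2583] shift [-0.0016  0.0002  0.1657] len 0.166 turn -0.0012181843673888526 j6 -0.01 F [ 0.4 -0.6  0.2]
```

Shut fingertips now descend to just above the tray.

>>> drive_tool:
  rows:
    - [[-0.001, 0, 0.04], 0]
    - [[0, 0, 0.04], 0]
    - [[0, 0, 0.04], 0]
    - [[0, 0, 0.03], 0]
    - [[0, 0, 0.01], 0]
    - [[0, 0, 0], 0]
    - [[0, 0, 0], 0]

```text
t: 9.05
tool_pos: [0.6229, 0.0435, 0.1005]
tool_rot: [2.252, 2.188, 0.003]
contact_force: [0.2, -0.6, 0.4]
opening: -0.0001
grip_force: 0.0
```

>>> drive_tool:
  rows:
    - [[0, 0, 0.003], 0]
    - [[0, 0, 0.002], 0]
    - [[0, 0, 0.001], 0]
    - [[0, 0, 0], 0]
    - [[0, 0, 0], 0]

```text
t: 9.55
tool_pos: [0.6218, 0.0436, 0.0931]
tool_rot: [2.252, 2.19, 0.0]
contact_force: [0.9, 0.2, -0.2]
opening: -0.0
grip_force: 0.0
```

>>> drive_tool:
  rows:
    - [[0, 0, 0.002], 0]
    - [[0, 0, 0.001], 0]
    - [[0, 0, 0], 0]
    - [[0, 0, 0], 0]

```text
t: 9.95
tool_pos: [0.622, 0.0436, 0.0906]
tool_rot: [2.252, 2.19, -0.0]
contact_force: [-2.3, 0.7, 5.8]
opening: -0.0002
grip_force: 2.7
```

>>> drive_tool:
  rows:
    - [[0, 0, 0.001], 0]
    - [[0, 0, 0], 0]
    - [[0, 0, 0], 0]

```text
t: 10.25
tool_pos: [0.6221, 0.0436, 0.0906]
tool_rot: [-2.252, -2.19, 0.001]
contact_force: [-5.1, 0.4, 10.8]
opening: -0.0003
grip_force: 5.2
```

>>> drive_tool:
  rows:
    - [[0, 0, 0.0006], 0]
    - [[0, -0.004, 0], 0]
    - [[0, -0.008, 0], 0]
    - [[0, -0.01, 0], 0]
    - [[0, -0.01, 0], 0]
    - [[0, -0.01, 0], 0]

```text
t: 10.85
tool_pos: [0.5817, 0.0448, 0.0906]
tool_rot: [2.249, 2.187, 0.007]
contact_force: [2.0, 1.0, 6.8]
opening: 0.0001
grip_force: 3.6
```

```bash
python3 - <<'E'
from h import *
go(.622,.0436,.0906,-.03)
d=grab('side','s4'); cv2.imwrite('pics/s4b.png',cv2.resize(d['image'][140:300,160:350],(712,600)))
E
```

```text
t 10.85 pos [0.5817 0.0448 0.0906] shift [-0.0001  0.0403  0.0003] len 0.04 turn 0.0017945963151693167 j6 -0.02 F [2.  1.  6.8]
```

View pics/s4b.png

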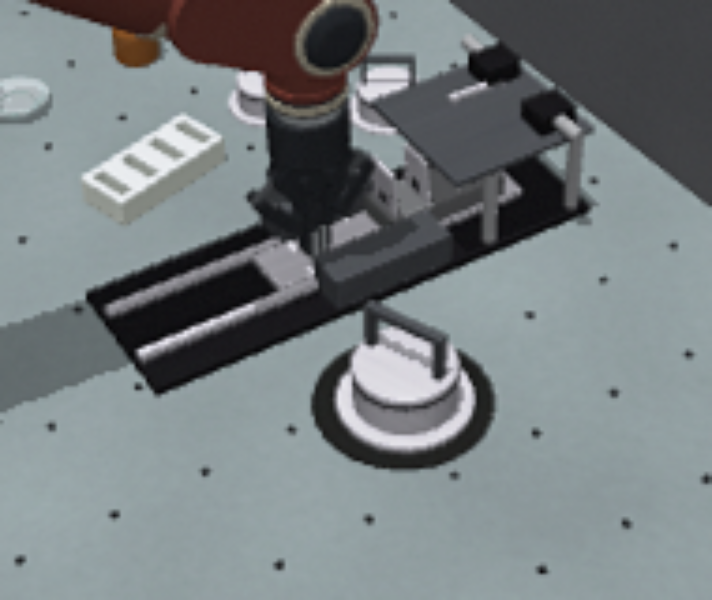

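The tray is sliding with the fingers and the first plates are showing. The canister stands inside the pad. I'll continue the drag.

>>> drive_tool:
  rows:
    - [[0, -0.01, 0.0005], 0]
    - [[0, -0.012, 0], 0]
    - [[0, -0.014, 0], 0]
    - [[0, -0.014, 0], 0]
    - [[0, -0.014, 0], 0]
    - [[0, -0.014, 0], 0]
    - [[0, -0.014, 0], 0]
    - [[0, -0.014, 0], 0]
    - [[0, -0.014, 0], 0]
    - [[0, 0, 0], 0]

```text
t: 11.9
tool_pos: [0.4609, 0.0487, 0.0906]
tool_rot: [2.251, 2.188, 0.006]
contact_force: [-0.6, 3.2, 13.3]
opening: -0.0001
grip_force: 6.8
```

>>> drive_tool:
  rows:
    - [[0, -0.012, 0], 0]
    - [[0, -0.008, 0], 0]
    - [[0, -0.005, 0], 0]
    - [[0, -0.003, 0], 0]
    - [[0, 0, 0], 0]

```text
t: 12.4
tool_pos: [0.4341, 0.0491, 0.0906]
tool_rot: [2.25, 2.187, 0.008]
contact_force: [-0.1, 2.0, 12.8]
opening: 0.0003
grip_force: 6.1
```

```bash
python3 - <<'E'
from h import *
go(.622,.0436,.0906,-.03)
E
```

```text
t 12.4 pos [0.4341 0.0491 0.0906] shift [-0.0002  0.188   0.0011] len 0.188 turn 0.0016984257002581327 j6 -0.03 F [-0.1  2.  12.8]
```

>>> drive_tool:
  rows:
    - [[0, -0.003, 0], 0]
    - [[0, -0.003, 0], 0]
    - [[0, -0.002, 0], 0]

```text
t: 12.7
tool_pos: [0.4269, 0.0492, 0.0906]
tool_rot: [2.248, 2.186, 0.01]
contact_force: [5.2, 1.3, 7.9]
opening: -0.0004
grip_force: 3.3
```

>>> drive_tool:
  rows:
    - [[0, 0, -0.01], 0]
    - [[0, 0, -0.03], 0]
    - [[0, 0, -0.04], 0]
    - [[0, 0, -0.04], 0]
    - [[0, 0, -0.04], 0]
    - [[0, 0, -0.02], 0]
    - [[-0.02, -0.01, 0], 0]
    - [[-0.04, -0.02, 0], 0]
    - [[-0.04, -0.02, 0], 0]
    - [[-0.03, 0, 0], 0]
  jaw: 0.4

```text
t: 13.7
tool_pos: [0.3681, -0.0804, 0.2671]
tool_rot: [-2.253, -2.189, 0.001]
contact_force: [1.3, 0.7, 0.1]
opening: 0.0514
grip_force: 0.0
```

```bash
python3 - <<'E'
from h import *
go(.53,.0436,.2,-.03)
d=grab('top','t5'); e=grab('wrist','w5'); grab('side','s5')
c=cv2.resize(d['image'][110:250,170:330],(685,600),interpolation=cv2.INTER_CUBIC)
cv2.imwrite('pics/t5c.png',c)
E
```

```text
t 13.7 pos [ 0.3681 -0.0804  0.2671] shift [0.1286 0.1584 0.0669] len 0.215 turn 0.0013055461000650581 j6 -0.38 F [1.3 0.7 0.1]
```

View pics/t5c.png

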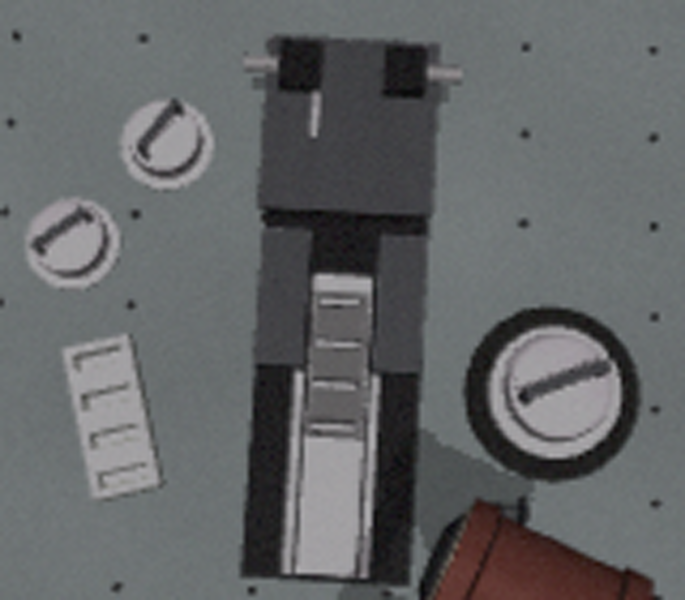

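All four slots show light lines at crop rows 427, 383, 345 and 300, so the tray is out. I need to tell plate tops (z 88 mm) from empty slots, and check the tray is at its stop.

```bash
python3 - <<'E'
from h import *
o=np.array([.632,.0443]);yw=-.03;ux=np.array([np.cos(yw),np.sin(yw)]);uy=np.array([-ux[1],ux[0]])
d=ld('t5')
def P(u,v,z): return ray(d,170+u/4.2857-.4,110+v/4.2857-.4,z)
def S(p): return np.array([(p[:2]-o)@ux,(p[:2]-o)@uy]).round(4)
print('front',S(P(292,572,.018)),S(P(362,576,.018)))
for v in(300,345,383,427):
    for z in(.018,.04,.088): print(v,z,S(P(338,v,z)),end=' ')
    print()
for k in range(4):
    p=o+ux*(-.113+.036*k); print(k+1,[((proj(d,[*p,z])-[169.6,109.6])*4.2857).round(0) for z in(.018,.04,.088)])
d=ld('s5'); q=proj(d,[*(o+ux*-.06),.05]);print(q)
x,y=int(q[0]),int(q[1]);im=d['image'][y-40:y+40,x-53:x+53];cv2.imwrite('pics/s5c.png',cv2.resize(im,(795,600),interpolation=cv2.INTER_CUBIC))
E
```

```text
front [-0.2438  0.0311] [-0.244  -0.0304]
300 0.018 [0.0009 0.0046] 300 0.04 [-0.0032  0.0039] 300 0.088 [-0.0122  0.0025] 
345 0.018 [-0.0402  0.0022] 345 0.04 [-0.0437  0.0016] 345 0.088 [-0.0512  0.0003] 
383 0.018 [-0.0746  0.0003] 383 0.04 [-0.0775 -0.0003] 383 0.088 [-0.0838 -0.0015] 
427 0.018 [-0.1141 -0.0019] 427 0.04 [-0.1163 -0.0025] 427 0.088 [-0.1213 -0.0037] 
1 [array([336., 426.]), array([335., 423.]), array([334., 417.])]
2 [array([338., 386.]), array([338., 382.]), array([337., 375.])]
3 [array([340., 346.]), array([340., 342.]), array([339., 333.])]
4 [array([343., 307.]), array([342., 302.]), array([341., 292.])]
[239.75469484 201.62004416]
```

View pics/s5c.png

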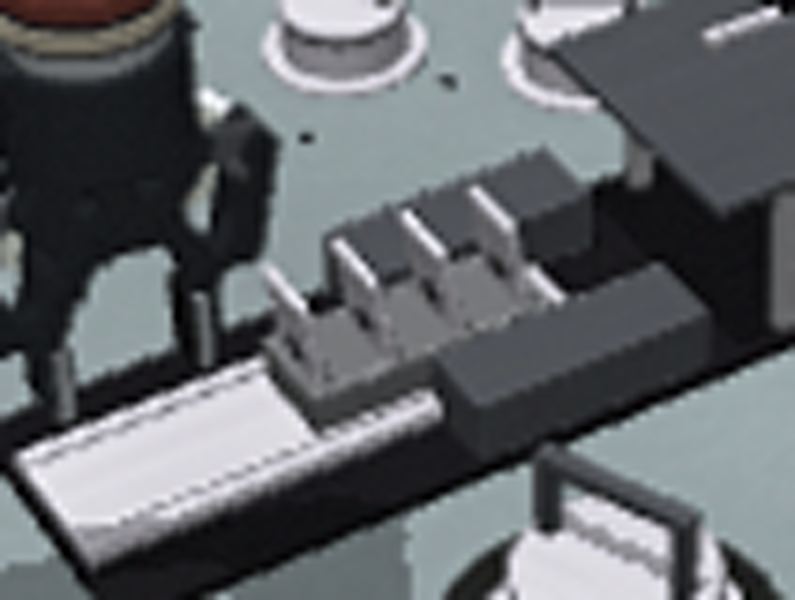

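The side crop shows four plates. Their top-edge centres are at about (286,291), (357,265), (427,235) and (496,213). I'll triangulate these against the top view.

```bash
python3 - <<'E'
from h import *
o=np.array([.632,.0443]);yw=-.03;ux=np.array([np.cos(yw),np.sin(yw)]);uy=np.array([-ux[1],ux[0]])
S=lambda p:np.array([(p[:2]-o)@ux,(p[:2]-o)@uy]).round(4)
d=ld('s5')
for u,v in((286,291),(357,265),(427,235),(496,213)):
    p=ray(d,186+u/7.5-.4,161+v/7.5-.4,.088);print(p.round(4),S(p))
p=ray(d,186+20/7.5-.4,161+460/7.5-.4,.018);q=ray(d,186+95/7.5-.4,161+570/7.5-.4,.018);print('front',p,q,S(p),S(q))
t=ld('t5')['image'][165:245,230:270];cv2.imwrite('pics/t5d.png',cv2.resize(t,(400,600)[:2] if 0 else (300,600),interpolation=cv2.INTER_CUBIC))
c=t
g=t[:,17:22].mean((1,2));print([(165+i,int(x)) for i,x in enumerate(g)])
E
```

```text
[0.5114 0.0476 0.088 ] [-0.1207 -0.0003]
[0.5471 0.0452 0.088 ] [-0.0849 -0.0017]
[0.5846 0.0454 0.088 ] [-0.0475 -0.0003]
[0.6192 0.041  0.088 ] [-0.0127 -0.0037]
front [0.38973946 0.08723263 0.018     ] [0.38454504 0.00497161 0.018     ] [-0.2434  0.0356] [-0.2462 -0.0467]
[(165, 25), (166, 29), (167, 27), (168, 25), (169, 30), (170, 27), (171, 28), (172, 30), (173, 53), (174, 135), (175, 160), (176, 160), (177, 157), (178, 99), (179, 92), (180, 155), (181, 70), (182, 94), (183, 94), (184, 94), (185, 95), (186, 93), (187, 94), (188, 93), (189, 91), (190, 152), (191, 83), (192, 93), (193, 95), (194, 94), (195, 95), (196, 94), (197, 92), (198, 70), (199, 123), (200, 133), (201, 94), (202, 94), (203, 96), (204, 94), (205, 95), (206, 95), (207, 90), (208, 64), (209, 147), (210, 116), (211, 86), (212, 139), (213, 159), (214, 161), (215, 160), (216, 160), (217, 161), (218, 161), (219, 160), (220, 160), (221, 161), (222, 161), (223, 161), (224, 161), (225, 162), (226, 161), (227, 161), (228, 160), (229, 161), (230, 161), (231, 161), (232, 160), (233, 161), (234, 161), (235, 160), (236, 159), (237, 160), (238, 161), (239, 160), (240, 160), (241, 161), (242, 160), (243, 155), (244, 101)]
```

Both cameras agree: all four plates are there, 36 mm apart, and tilted about 6° towards the robot in their loose slots. I'll move above slot 1 and take a wrist look.

>>> drive_tool:
  rows:
    - [[0.0265, 0.0288, 0], 0]
    - [[0.0265, 0.0288, 0], 0]
    - [[0.0265, 0.0288, 0.01], 0]
    - [[0.0265, 0.0288, 0.02], 0]
    - [[0.0265, 0.0288, 0.02], 0]
    - [[0, 0, 0], 0]
    - [[0, 0, 0], 0]
  jaw: 0.72

```text
t: 14.55
tool_pos: [0.5172, 0.0506, 0.2162]
tool_rot: [-2.247, -2.191, 0.005]
contact_force: [0.6, 0.1, -0.1]
opening: 0.024
grip_force: 0.0
```

```bash
python3 - <<'E'
from h import *
go(.516,.0477,.132,-.03)
d=grab('wrist','w6'); cv2.imwrite('pics/w6b.png',cv2.resize(d['image'],(800,600)))
for k in range(4):
    print([(proj(d,[.519+.036*k,.0477-.0011*k,z])/.64).round(0) for z in(.018,.04,.088)])
p=ctrl.get_obs()['tool_pos']
print('tool axis', [(proj(d,[p[0],p[1],z])/.64).round(0) for z in(.04,.088,.13)])
E
```

```text
t 14.55 pos [0.5172 0.0506 0.2162] shift [-0.0029 -0.0008  0.0842] len 0.084 turn 0.004913030698159293 j6 -0.02 F [ 0.6  0.1 -0.1]
[array([403., 292.]), array([403., 305.]), array([403., 340.])]
[array([467., 293.]), array([472., 305.]), array([487., 341.])]
[array([531., 293.]), array([541., 306.]), array([571., 342.])]
[array([595., 294.]), array([610., 306.]), array([655., 342.])]
tool axis [array([399., 301.]), array([399., 336.]), array([399., 382.])]
```

View pics/w6b.png

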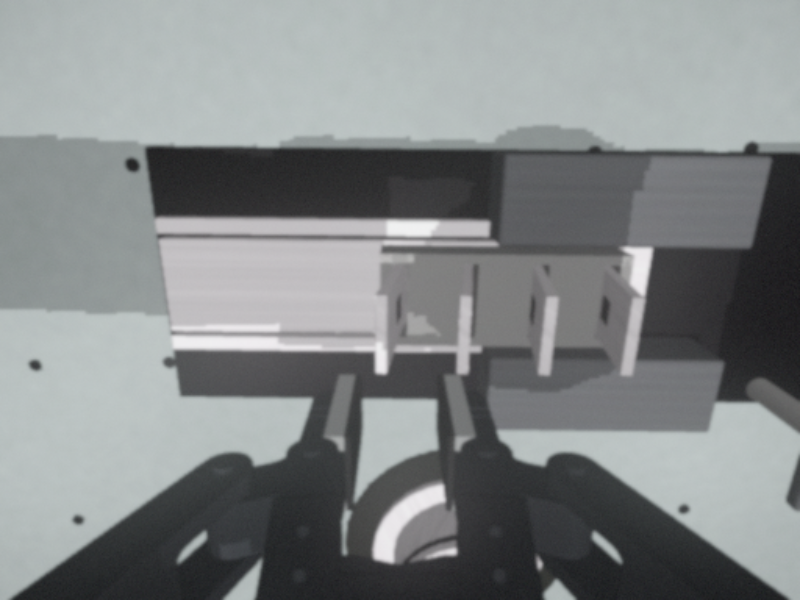

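Wrist view: plate tops are at u = 381, 464, 545 and 627 (v about 293–373). That is roughly 10 mm nearer than their slots, so they do lean. Slot 2's dark strip at u = 475 matches the model to 1 mm, and the finger gap is centred at u = 400. I'll descend over the leaning top, half close, straighten the plate, then grip.

>>> drive_tool:
  rows:
    - [[0, -0.0052, 0], 0.005]
    - [[0, 0, 0.02], 0]
    - [[0, 0, 0.03], 0]
    - [[0, 0, 0.024], 0]
    - [[0, 0, 0.01], 0]
    - [[0, 0, 0], 0]
    - [[0, 0, 0], 0]

```text
t: 15.3
tool_pos: [0.5133, 0.0488, 0.1355]
tool_rot: [2.257, 2.183, 0.003]
contact_force: [0.0, 0.1, 0.8]
opening: 0.024
grip_force: 0.0
```

>>> drive_tool:
  rows:
    - [[0, 0, 0], 0]
    - [[0, 0, 0], 0]
    - [[0, 0.002, 0], 0]
    - [[0, 0.002, 0], 0]
    - [[0, 0.002, 0], 0]
    - [[0, 0, 0], 0]
  jaw: 0.85
  grip_force: 30

```text
t: 15.9
tool_pos: [0.5191, 0.0489, 0.1339]
tool_rot: [2.258, 2.184, 0.0]
contact_force: [0.2, 0.3, 0.3]
opening: 0.0129
grip_force: 0.0
```

>>> drive_tool:
  rows:
    - [[0, 0, 0], 0]
    - [[0, 0, 0], 0]
    - [[0, 0, 0], 0]
    - [[0, 0, 0], 0]
  jaw: 1

```text
t: 16.3
tool_pos: [0.5187, 0.0489, 0.1338]
tool_rot: [2.258, 2.184, 0.0]
contact_force: [0.9, 0.3, 1.0]
opening: 0.0049
grip_force: 32.6
```

Plate gripped (opening 4.9 mm). I'll lift and move towards the carrier.

>>> drive_tool:
  rows:
    - [[0, 0, -0.005], 0]
    - [[0, 0, -0.015], 0]
    - [[0, 0, -0.025], 0]
    - [[0, 0, -0.03], 0]
    - [[0, 0, -0.03], 0]
    - [[0, 0, 0], -0.096]
    - [[0, 0, 0], -0.096]
    - [[0, 0, 0], -0.096]
    - [[0, 0, 0], 0]
    - [[0, 0, 0], 0]

```text
t: 17.3
tool_pos: [0.5188, 0.0489, 0.2397]
tool_rot: [1.923, 2.483, 0.001]
contact_force: [0.3, -0.3, -0.1]
opening: 0.0043
grip_force: 32.5
```

```bash
python3 - <<'E'
from h import *
from numpy import cos,sin
a=.258; 
for s in(-.054,-.018,.018,.054): print(s,.5217+s*cos(a),.2453+s*sin(a))
go(.5217-.054*cos(a),.2453-.054*sin(a),.229,a)
# refine carrier from t5: white top blob
d=ld('t5');im=d['image'];g=im[:,:,0].astype(int)
m=(im.min(2)>150).astype(np.uint8); m[:, :180]=0;m[:, 212:]=0;m[:183]=0;m[:][230:]=0
m=cv2.morphologyEx(m,cv2.MORPH_CLOSE,np.ones((5,5)))
ys,xs=np.nonzero(m);print(len(xs),xs.min(),xs.max(),ys.min(),ys.max())
r=cv2.minAreaRect(np.c_[xs,ys].astype(np.float32));b=cv2.boxPoints(r);print(b)
w=np.array([ray(d,*q,.03) for q in b]);print(w.round(4),w.mean(0))
E
```

```text
-0.054 0.46948728086972463 0.2315220480105724
-0.018 0.5042957602899083 0.24070734933685747
0.018 0.5391042397100918 0.2498926506631425
0.054 0.5739127191302755 0.25907795198942757
t 17.3 pos [0.5188 0.0489 0.2397] shift [ 0.1891 -0.0021  0.0106] len 0.189 turn -0.004972439915719384 j6 -0.3 F [ 0.3 -0.3 -0.1]
526 185 205 189 225
[[184.61542 191.07692]
 [199.4231  188.11537]
 [206.34616 222.73076]
 [191.53848 225.6923 ]]
[[0.5805 0.2908 0.03  ]
 [0.5933 0.2349 0.03  ]
 [0.4621 0.2025 0.03  ]
 [0.4497 0.2575 0.03  ]] [0.52137243 0.24645222 0.03      ]
```

>>> drive_tool:
  rows:
    - [[0.024, 0, 0], 0]
    - [[0.038, 0, 0], 0]
    - [[0.038, 0, 0], 0]
    - [[0.038, 0, 0], 0]
    - [[0.034, -0.001, 0], 0]
    - [[0.017, -0.001, 0.01], 0]
    - [[0, 0, 0.02], 0]
    - [[0, 0, 0.02], 0]
    - [[0, 0, 0.01], 0]
    - [[0, 0, 0], 0]

```text
t: 18.3
tool_pos: [0.4682, 0.2309, 0.1772]
tool_rot: [-1.921, -2.483, 0.005]
contact_force: [-0.6, -0.0, 0.4]
opening: 0.0045
grip_force: 32.5
```

```bash
python3 - <<'E'
from h import *
go(.4695,.2318,.13,.255)
d=grab('wrist','w7'); cv2.imwrite('pics/w7b.png',cv2.resize(d['image'],(800,600)))
E
```

```text
t 18.3 pos [0.4682 0.2309 0.1772] shift [0.0005 0.0017 0.0472] len 0.047 turn -0.0009567795740839102 j6 0.06 F [-0.6 -0.   0.4]
```

View pics/w7b.png

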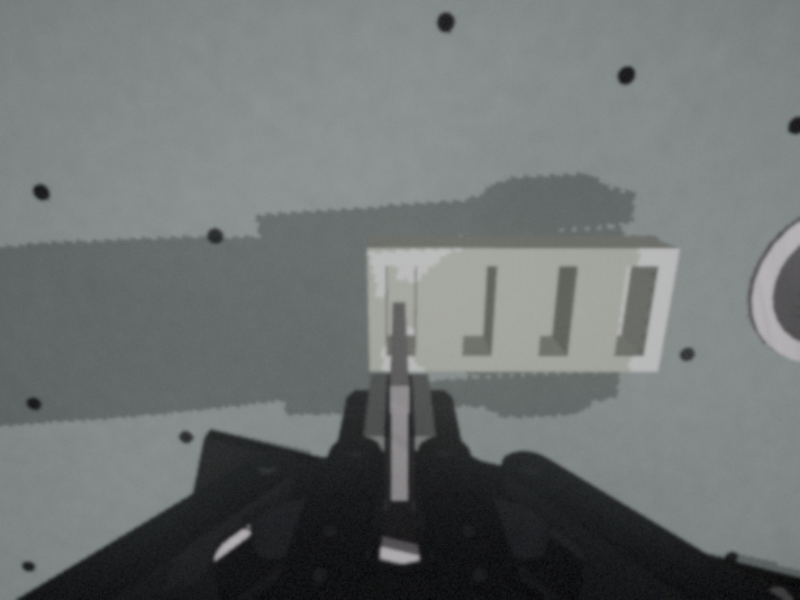

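The wrist view shows the carrier squared with the tool (edges at v = 248 and 372, x from 368 to about 670). The plate is over slot 1, which spans u = 386–416. I'll refine the carrier pose from its corners.

```bash
python3 - <<'E'
from h import *
d=ld('w7')
c=np.array([ray(d,u*.64-.2,v*.64-.2,.03) for u,v in((368,248),(680,248),(660,372),(370,372))])
print(c.round(4)); m=c.mean(0); e=(c[1]+c[2]-c[0]-c[3])/2; a=np.arctan2(e[1],e[0]); print(m,np.linalg.norm(e),a,np.linalg.norm(c[0]-c[3]),np.linalg.norm(c[1]-c[2]))
e/=np.linalg.norm(e)
for s in(-.054,-.018,.018,.054): print(s,(m+e*s).round(4))
p=m-.054*e; go(p[0],p[1],.1208,a)
# slot1 floor/rim opening edges
for u in(386,416): print(ray(d,u*.64,300*.64,.03))
t=ctrl.get_obs()['tool_pos']; print([(proj(d,[*(t[:2]),z])/.64).round(0) for z in(.03,.06,.1)])
E
```

```text
[[0.4465 0.2599 0.03  ]
 [0.5799 0.2946 0.03  ]
 [0.5961 0.2364 0.03  ]
 [0.4615 0.2012 0.03  ]]
[0.52102292 0.24801801 0.03      ] 0.13843775988244394 0.2549653946144375 0.0605788259819537 0.060438045455207846
-0.054 [0.4688 0.2344 0.03  ]
-0.018 [0.5036 0.2435 0.03  ]
0.018 [0.5384 0.2526 0.03  ]
0.054 [0.5733 0.2616 0.03  ]
t 18.35 pos [0.4689 0.2311 0.1785] shift [0.0032 0.0007 0.0577] len 0.058 turn -0.0008723045051193257 j6 0.06 F [ 0.1  0.5 -0.1]
[0.46031507 0.23832621 0.03      ]
[0.47360532 0.24178865 0.03      ]
[array([400., 319.]), array([400., 344.]), array([400., 392.])]
```

>>> drive_tool:
  rows:
    - [[0.0022, 0.0007, 0.01], 0]
    - [[0, 0, 0.015], 0]
    - [[0, 0, 0.015], 0]
    - [[0, 0, 0.01], 0]
    - [[0, 0, 0.006], 0]
    - [[0, 0, 0], 0]
    - [[0, 0, 0], 0]

```text
t: 19.05
tool_pos: [0.4694, 0.2337, 0.1229]
tool_rot: [1.921, 2.486, 0.0]
contact_force: [-0.7, 0.5, 0.8]
opening: 0.0044
grip_force: 32.5
```

>>> drive_tool:
  rows:
    - [[0, 0, 0.002], 0]
    - [[0, 0, 0], 0]

```text
t: 19.25
tool_pos: [0.4695, 0.2337, 0.1212]
tool_rot: [1.921, 2.486, 0.001]
contact_force: [-0.6, -1.0, -0.5]
opening: 0.0042
grip_force: 32.5
```

>>> drive_tool:
  rows:
    - [[0, 0, 0.001], 0]
    - [[0, 0, 0], 0]
    - [[0, 0, 0], 0]

```text
t: 19.55
tool_pos: [0.4693, 0.2336, 0.1199]
tool_rot: [1.921, 2.486, 0.0]
contact_force: [-0.3, 0.1, -1.0]
opening: 0.0043
grip_force: 32.5
```

>>> drive_tool:
  rows:
    - [[0, 0, 0], 0]
    - [[0, 0, 0], 0]
    - [[0, 0, 0], 0]
    - [[0, 0, 0], 0]
  jaw: 0.72

```text
t: 19.95
tool_pos: [0.4693, 0.2336, 0.1198]
tool_rot: [1.921, 2.486, 0.0]
contact_force: [-0.1, 0.4, -0.6]
opening: 0.0237
grip_force: 0.0
```

>>> drive_tool:
  rows:
    - [[0, 0, -0.02], 0]
    - [[0, 0, -0.03], 0]
    - [[0, 0, -0.03], 0]
    - [[0, 0, -0.02], 0]
    - [[0, 0, 0], 0]
    - [[0, 0, 0], 0]

```text
t: 20.55
tool_pos: [0.4691, 0.2336, 0.2195]
tool_rot: [1.921, 2.486, 0.0]
contact_force: [0.2, 0.7, -0.4]
opening: 0.0239
grip_force: 0.0
```

```bash
python3 - <<'E'
from h import *
go(.548,.048,.216,-.03)
d=grab('side','s8');w=grab('wrist','w8')
q=proj(d,[.521,.248,.04]);x,y=map(int,q)
a=cv2.resize(d['image'][y-38:y+38,x-50:x+50],(400,304),interpolation=cv2.INTER_CUBIC)
b=cv2.resize(w['image'],(400,300)); cv2.imwrite('pics/m8.png',np.hstack([a[:300],b]))
E
```

```text
t 20.55 pos [0.4691 0.2336 0.2195] shift [-0.1995  0.0295  0.0035] len 0.202 turn 0.2850439592983207 j6 0.06 F [ 0.2  0.7 -0.4]
```

View pics/m8.png

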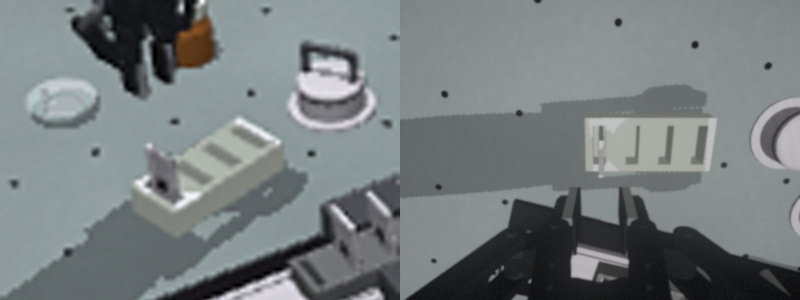

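The side view (left half) shows plate 1 upright in the carrier's first slot with the carrier undisturbed. Now plate 2.

>>> drive_tool:
  rows:
    - [[0, 0, 0], 0.1425]
    - [[0, 0, 0], 0.1425]
    - [[-0.03, 0.014, 0], 0]
    - [[-0.038, 0.0175, 0], 0]
    - [[-0.038, 0.0175, 0], 0]
    - [[-0.038, 0.0175, 0], 0]
    - [[-0.0382, 0.0179, 0], 0]
    - [[0, 0, 0.01], 0]
    - [[0, 0, 0], 0]
    - [[0, 0, 0], 0]

```text
t: 21.65
tool_pos: [0.547, 0.0498, 0.2079]
tool_rot: [-2.252, -2.187, 0.003]
contact_force: [0.3, 0.2, 0.1]
opening: 0.0239
grip_force: 0.0
```

```bash
python3 - <<'E'
from h import *
go(.548,.049,.132,-.03)
w=grab('wrist','w9')
# plate tops: bright columns along row for v at top-edge mid
p=ctrl.get_obs()['tool_pos']
for k in (1,2,3):
    print(k+1,'pred top upright',(proj(w,[.519+.036*k,.049-.0011*k,.088])).round(1))
v=int(proj(w,[.555,.049,.088])[1])
for dv in(0,14):
  g=w['image'][v+dv-2:v+dv+3].mean((0,2)); print(v+dv,[(i,int(x)) for i,x in enumerate(g) if x>150 and 150<i<420])
grab('top','t9')
a,b=[cv2.imread(f'pics/{n}.png').astype(int) for n in('t5','t9')]
for nm,(x0,x1,y0,y1) in dict(carrier=(182,210,186,228),can=(275,322,178,225)).items():
    D=np.abs(a-b).max(2)[y0:y1,x0:x1]; print(nm,(D>40).sum())
E
```

```text
t 21.65 pos [0.547  0.0498 0.2079] shift [-0.0008  0.0013  0.0759] len 0.076 turn 0.0006524485896444165 j6 -0.02 F [0.3 0.2 0.1]
2 pred top upright [267.4 221.3]
3 pred top upright [323.3 221.4]
4 pred top upright [379.3 221.6]
219 [(151, 195), (152, 193), (153, 193), (154, 192), (155, 193), (156, 193), (157, 193), (158, 193), (159, 192), (160, 192), (161, 192), (162, 192), (163, 192), (164, 192), (165, 192), (166, 192), (167, 192), (168, 193), (169, 193), (170, 194), (171, 194), (172, 194), (173, 192), (174, 186), (175, 175), (176, 169), (177, 168), (178, 168), (179, 168), (180, 168), (181, 168), (182, 167), (183, 168), (184, 167), (185, 167), (186, 167), (187, 167), (188, 166), (189, 166), (190, 166), (191, 164), (192, 164), (193, 163), (194, 163), (195, 162), (196, 163), (197, 163), (198, 163), (199, 162), (200, 162), (201, 162), (202, 162), (203, 162), (204, 162), (205, 162), (206, 158), (255, 151), (256, 169), (257, 190), (258, 198), (259, 198), (260, 198), (261, 197), (262, 194), (263, 181), (264, 155), (311, 173), (312, 193), (313, 198), (314, 197), (315, 197), (316, 197), (317, 192), (318, 178), (319, 152), (361, 168), (362, 190), (363, 198), (364, 197), (365, 197), (366, 195), (367, 192), (368, 180), (369, 152)]
233 [(256, 157), (257, 190), (258, 201), (259, 202), (260, 200), (261, 200), (262, 196), (263, 182), (310, 168), (311, 191), (312, 198), (313, 200), (314, 200), (315, 200), (316, 195), (317, 177), (359, 156), (360, 184), (361, 196), (362, 197), (363, 199), (364, 199), (365, 197), (366, 187), (367, 160)]
carrier 22
can 0
```

Nothing else has moved. Plate 2's top is only about 5 mm off its slot line now, so I'll approach at slot −4 mm.

>>> drive_tool:
  rows:
    - [[-0.0005, 0.004, 0], 0]
    - [[0, 0, 0.02], 0]
    - [[0, 0, 0.03], 0]
    - [[0, 0, 0.02], 0]
    - [[0, 0, 0.006], 0]
    - [[0, 0, 0], 0]
    - [[0, 0, 0], 0]

```text
t: 22.45
tool_pos: [0.553, 0.0486, 0.1352]
tool_rot: [2.253, 2.187, 0.002]
contact_force: [0.2, 0.6, 0.1]
opening: 0.0239
grip_force: 0.0
```

>>> drive_tool:
  rows:
    - [[0, 0, 0], 0]
    - [[0, 0, 0], 0]
    - [[0, 0.002, 0], 0]
    - [[0, 0.001, 0], 0]
    - [[0, 0, 0], 0]
    - [[0, 0, 0], 0]
  jaw: 0.85

```text
t: 23.05
tool_pos: [0.5551, 0.0482, 0.1338]
tool_rot: [-2.255, -2.188, 0.0]
contact_force: [-0.0, -0.3, -0.3]
opening: 0.0124
grip_force: 0.0
```

>>> drive_tool:
  rows:
    - [[0, 0, 0], 0]
    - [[0, 0, 0], 0]
    - [[0, 0, 0], 0]
    - [[0, 0, 0], 0]
  jaw: 1

```text
t: 23.45
tool_pos: [0.555, 0.0483, 0.1338]
tool_rot: [-2.254, -2.188, 0.0]
contact_force: [-1.2, 0.1, 0.5]
opening: 0.0046
grip_force: 32.3
```

>>> drive_tool:
  rows:
    - [[0, 0, -0.005], 0]
    - [[0, 0, -0.015], 0]
    - [[0, 0, -0.03], 0]
    - [[0, 0, -0.03], 0]
    - [[0, 0, -0.025], 0]
    - [[0, 0, 0], -0.1425]
    - [[0, 0, 0], -0.1425]
    - [[0.022, 0, 0], 0]
    - [[0.04, 0, 0], 0]
    - [[0.04, 0, 0], 0]

```text
t: 24.45
tool_pos: [0.5295, 0.1476, 0.2404]
tool_rot: [1.922, 2.483, 0.003]
contact_force: [0.9, -0.1, 0.2]
opening: 0.0044
grip_force: 32.1
```

>>> drive_tool:
  rows:
    - [[0.04, 0, 0], 0]
    - [[0.04, 0, 0], 0]
    - [[0.0192, -0.0005, 0.005], 0]
    - [[0, 0, 0], 0]
    - [[0, 0, 0], 0]
    - [[0, 0, 0], 0]

```text
t: 25.05
tool_pos: [0.5044, 0.242, 0.2346]
tool_rot: [1.922, 2.484, 0.001]
contact_force: [-0.2, 0.0, -0.0]
opening: 0.0042
grip_force: 32.1
```

```bash
cat >> h.py <<'E'
def carrier(name,m0=(.521,.248),a0=.255):
    "compare carrier outline in wrist picture with model: best offset by edge search"
    d=grab('wrist',name); hsv=cv2.cvtColor(d['image'],cv2.COLOR_BGR2HSV).astype(int)
    g=cv2.GaussianBlur(d['image'],(3,3),0).astype(float).mean(2); best=[]
    e=np.hypot(cv2.Sobel(g,-1,1,0),cv2.Sobel(g,-1,0,1))
    for a in np.arange(-.03,.031,.01):
      for x in np.arange(-.03,.0301,.001):
        for y in np.arange(-.02,.0201,.001):
          best.append((a,x,y))
    B=np.array(best); s=np.linspace(-1,1,60)
    L=np.vstack([np.c_[.069*s,0*s+.03],np.c_[.069*s,0*s-.03],np.c_[0*s[::2]+.069,.03*s[::2]],np.c_[0*s[::2]-.069,.03*s[::2]]])
    f,cx,cy=K(d); sc=[]
    for a,x,y in B:
        c,q=np.cos(a0+a),np.sin(a0+a); X=np.c_[m0[0]+x+c*L[:,0]-q*L[:,1],m0[1]+y+q*L[:,0]+c*L[:,1],0*L[:,0]+.03]@d['R'].T+d['t']
        u=np.round(cx+f*X[:,0]/X[:,2]).astype(int);v=np.round(cy+f*X[:,1]/X[:,2]).astype(int); ok=(u>=0)&(u<512)&(v>=0)&(v<384)
        sc.append(np.minimum(e[v.clip(0,383),u.clip(0,511)],150)[ok].sum()/len(L))
    sc=np.array(sc);i=sc.argmax();j=np.abs(B).sum(1).argmin();print('carrier offset a,x,y',B[i].round(3),'score',sc[i].round(1),'at zero',sc[j].round(1)); return B[i]
E
python3 - <<'E'
from h import *
go(.5036,.2434,.1198,.255); carrier('w10')
E
```

```text
t 25.05 pos [0.5044 0.242  0.2346] shift [ 0.0016 -0.0006  0.1148] len 0.115 turn -0.0010344270547602008 j6 0.06 F [-0.2  0.  -0. ]
carrier offset a,x,y [ 0.    -0.001  0.   ] score 118.7 at zero 111.4
```

>>> drive_tool:
  rows:
    - [[0.0012, -0.001, 0.025], 0]
    - [[0, 0, 0.03], 0]
    - [[0, 0, 0.025], 0]
    - [[0, 0, 0.02], 0]
    - [[0, 0, 0.01], 0]
    - [[0, 0, 0.003], 0]
    - [[0, 0, 0.0015], 0]
    - [[0, 0, 0], 0]
    - [[0, 0, 0], 0]

```text
t: 26.0
tool_pos: [0.5034, 0.2439, 0.1206]
tool_rot: [1.92, 2.485, 0.003]
contact_force: [0.1, -0.3, -0.2]
opening: 0.0045
grip_force: 32.1
```

>>> drive_tool:
  rows:
    - [[0, 0, 0], 0]
    - [[0, 0, 0], 0]
    - [[0, 0, 0], 0]
    - [[0, 0, 0], 0]
  jaw: 0.75

```text
t: 26.4
tool_pos: [0.5026, 0.2438, 0.1195]
tool_rot: [1.921, 2.486, 0.0]
contact_force: [-0.6, -0.3, -0.3]
opening: 0.0214
grip_force: 0.0
```

>>> drive_tool:
  rows:
    - [[0, 0, -0.02], 0]
    - [[0, 0, -0.03], 0]
    - [[0, 0, -0.03], 0]
    - [[0, 0, -0.02], 0]
    - [[0, 0, 0], 0.1425]
    - [[0, 0, 0], 0.1425]
    - [[0, 0, 0], 0]

```text
t: 27.1
tool_pos: [0.5026, 0.2438, 0.2195]
tool_rot: [2.254, 2.188, 0.001]
contact_force: [1.1, 0.1, 0.3]
opening: 0.0213
grip_force: 0.0
```

```bash
python3 - <<'E'
from h import *
go(.586,.047,.205,-.03); 
E
```

```text
t 27.1 pos [0.5026 0.2438 0.2195] shift [-0.1942  0.0892  0.0145] len 0.214 turn 0.00033135357228530893 j6 0.35 F [1.1 0.1 0.3]
```

>>> drive_tool:
  rows:
    - [[-0.028, 0.013, 0], 0]
    - [[-0.04, 0.0185, 0], 0]
    - [[-0.042, 0.0192, 0], 0]
    - [[-0.042, 0.0192, 0], 0]
    - [[-0.0418, 0.0193, 0], 0]
    - [[0, 0, 0.013], 0]
    - [[0, 0, 0], 0]
    - [[0, 0, 0], 0]
  jaw: 0.72

```text
t: 27.9
tool_pos: [0.5851, 0.0481, 0.2053]
tool_rot: [-2.251, -2.189, 0.002]
contact_force: [0.3, 0.1, 0.4]
opening: 0.0242
grip_force: 0.0
```

```bash
python3 - <<'E'
from h import *
go(.586,.047,.134,-.03)
w=grab('wrist','w11')
for k in (2,3):
    q=proj(w,[.519+.036*k,.049-.0011*k,.088]);v=int(q[1]);u=int(q[0])
    g=w['image'][v-2:v+3].mean((0,2)); i=np.arange(u-30,u+15); print(k+1,q.round(1),i[g[i]>175])
E
```

```text
t 27.9 pos [0.5851 0.0481 0.2053] shift [-0.0011  0.0011  0.0713] len 0.071 turn 0.002029545407940203 j6 -0.02 F [0.3 0.1 0.4]
3 [263.9 222.3] [251 252 253 254 255 256 257 258]
4 [320.5 222.4] [303 304 305 306 307 308 309 310]
```

>>> drive_tool:
  rows:
    - [[-0.0005, 0.0005, 0], 0]
    - [[0, 0, 0.02], 0]
    - [[0, 0, 0.03], 0]
    - [[0, 0, 0.017], 0]
    - [[0, 0, 0.004], 0]
    - [[0, 0, 0], 0]
    - [[0, 0, 0], 0]

```text
t: 28.65
tool_pos: [0.5873, 0.047, 0.1367]
tool_rot: [2.253, 2.187, 0.002]
contact_force: [0.5, 0.6, 0.3]
opening: 0.0237
grip_force: 0.0
```

>>> drive_tool:
  rows:
    - [[0, 0, 0], 0]
    - [[0, 0, 0], 0]
    - [[0, 0.002, 0], 0]
    - [[0, 0.002, 0], 0]
    - [[0, 0, 0], 0]
    - [[0, 0, 0], 0]
  jaw: 0.85

```text
t: 29.25
tool_pos: [0.5905, 0.0467, 0.1353]
tool_rot: [-2.255, -2.188, 0.0]
contact_force: [-0.4, -0.6, -0.3]
opening: 0.0132
grip_force: 0.0
```

>>> drive_tool:
  rows:
    - [[0, 0, 0], 0]
    - [[0, 0, 0], 0]
    - [[0, 0, 0], 0]
    - [[0, 0, 0], 0]
  jaw: 1

```text
t: 29.65
tool_pos: [0.5905, 0.0467, 0.1353]
tool_rot: [2.254, 2.188, 0.0]
contact_force: [-0.1, 0.1, -0.2]
opening: 0.0046
grip_force: 32.5
```

>>> drive_tool:
  rows:
    - [[0, 0, -0.005], 0]
    - [[0, 0, -0.015], 0]
    - [[0, 0, -0.03], 0]
    - [[0, 0, -0.03], 0]
    - [[0, 0, -0.025], 0]
    - [[0, 0, 0], -0.1425]
    - [[0, 0, 0], -0.1425]
    - [[0.022, 0.001, 0], 0]
    - [[0.04, 0, 0], 0]
    - [[0.04, 0, 0], 0]

```text
t: 30.65
tool_pos: [0.5657, 0.1463, 0.242]
tool_rot: [1.922, 2.483, 0.002]
contact_force: [0.1, 0.5, -0.5]
opening: 0.0046
grip_force: 32.4
```

>>> drive_tool:
  rows:
    - [[0.04, 0, 0], 0]
    - [[0.04, 0, 0], 0]
    - [[0.0303, 0, 0.005], 0]
    - [[0, 0, 0], 0]
    - [[0, 0, 0], 0]
    - [[0, 0, 0], 0]

```text
t: 31.25
tool_pos: [0.5383, 0.2517, 0.2361]
tool_rot: [1.921, 2.484, 0.001]
contact_force: [0.1, -0.5, -1.0]
opening: 0.0045
grip_force: 32.4
```

```bash
python3 - <<'E'
from h import *
go(.538,.2525,.1213,.255); carrier('w12')
E
```

```text
t 31.25 pos [0.5383 0.2517 0.2361] shift [ 0.0009 -0.0002  0.1148] len 0.115 turn -0.0007477466404375299 j6 0.06 F [ 0.1 -0.5 -1. ]
carrier offset a,x,y [ 0.    -0.001  0.   ] score 111.6 at zero 108.9
```

```bash
python3 - <<'E'
from h import *
d=ld('w12')
for p in((.4685,.2342),(.5030,.2434),(.538,.2525)): print(proj(d,[*p,.074]).round(0),proj(d,[*p,.03]).round(0))
cv2.imwrite('pics/w12b.png',cv2.resize(d['image'],(800,600)))
E
```

```text
[160. 197.] [174. 181.]
[207. 196.] [214. 180.]
[254. 196.] [254. 180.]
```

View pics/w12b.png

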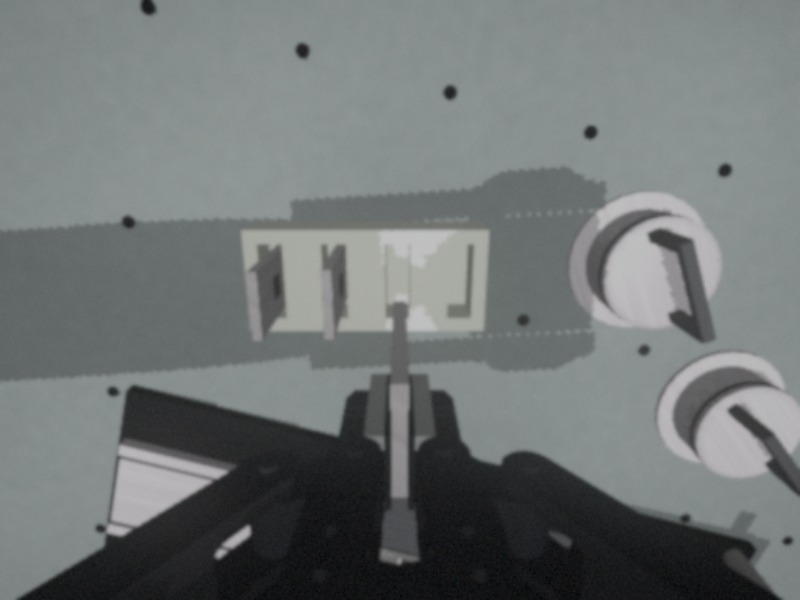

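Plates 1 and 2 stand upright in the carrier (tops at u = 255 and 329, as predicted), and the held plate is over slot 3 (u = 386–410). I'll lower it.

>>> drive_tool:
  rows:
    - [[0.0009, -0.0005, 0.025], 0]
    - [[0, 0, 0.03], 0]
    - [[0, 0, 0.025], 0]
    - [[0, 0, 0.02], 0]
    - [[0, 0, 0.01], 0]
    - [[0, 0, 0.003], 0]
    - [[0, 0, 0.0015], 0]
    - [[0, 0, 0], 0]
    - [[0, 0, 0], 0]

```text
t: 32.2
tool_pos: [0.5379, 0.2534, 0.1222]
tool_rot: [1.92, 2.485, 0.003]
contact_force: [-0.0, 0.3, -0.6]
opening: 0.0045
grip_force: 32.4
```

>>> drive_tool:
  rows:
    - [[0, 0, 0], 0]
    - [[0, 0, 0], 0]
    - [[0, 0, 0], 0]
    - [[0, 0, 0], 0]
  jaw: 0.75

```text
t: 32.6
tool_pos: [0.5372, 0.2532, 0.1209]
tool_rot: [1.921, 2.486, 0.0]
contact_force: [-0.6, 0.3, 0.5]
opening: 0.0214
grip_force: 0.0
```

>>> drive_tool:
  rows:
    - [[0, 0, -0.02], 0]
    - [[0, 0, -0.03], 0]
    - [[0, 0, -0.03], 0]
    - [[0, 0, -0.02], 0]
    - [[0, 0, 0], 0.1425]
    - [[0, 0, 0], 0.1425]
    - [[0, 0, 0], 0]

```text
t: 33.3
tool_pos: [0.5372, 0.2532, 0.2211]
tool_rot: [2.254, 2.188, 0.001]
contact_force: [-0.0, -0.3, -0.5]
opening: 0.0217
grip_force: 0.0
```

```bash
python3 - <<'E'
from h import *
go(.62,.046,.205,-.03); 
E
```

```text
t 33.3 pos [0.5372 0.2532 0.2211] shift [-0.2046  0.0889  0.0161] len 0.224 turn 0.0002884957972311142 j6 0.34 F [-0.  -0.3 -0.5]
```

>>> drive_tool:
  rows:
    - [[-0.032, 0.014, 0], 0]
    - [[-0.043, 0.0187, 0], 0]
    - [[-0.043, 0.0187, 0], 0]
    - [[-0.043, 0.0187, 0], 0]
    - [[-0.0433, 0.0187, 0], 0]
    - [[0, 0, 0.015], 0]
    - [[0, 0, 0], 0]
    - [[0, 0, 0], 0]
  jaw: 0.7

```text
t: 34.1
tool_pos: [0.6189, 0.0471, 0.2046]
tool_rot: [-2.251, -2.189, 0.002]
contact_force: [0.6, -0.7, -0.3]
opening: 0.0254
grip_force: 0.0
```

```bash
python3 - <<'E'
from h import *
go(.62,.046,.134,-.03)
w=grab('wrist','w13')
for k in (3,):
    q=proj(w,[.519+.036*k,.049-.0011*k,.088]);v=int(q[1]);u=int(q[0])
    g=w['image'][v-2:v+3].mean((0,2)); i=np.arange(u-30,u+15); print(k+1,q.round(1),i[g[i]>175])
    q=proj(w,[.519+.036*k-.0085,.049-.0011*k,.088]);v=int(q[1]);u=int(q[0]);g=w['image'][:,u-2:u+3].mean((1,2)); j=np.arange(v-45,v+45);j=j[g[j]>175];print(v,j.min(),j.max())
E
```

```text
t 34.1 pos [0.6189 0.0471 0.2046] shift [-0.0011  0.0013  0.0706] len 0.071 turn 0.0020539764742755207 j6 -0.02 F [ 0.6 -0.7 -0.3]
4 [267.5 222.7] [250 251 252 253 254 255 256 257]
223 195 247
```

>>> drive_tool:
  rows:
    - [[-0.0008, 0, 0], 0]
    - [[0, 0, 0.02], 0]
    - [[0, 0, 0.03], 0]
    - [[0, 0, 0.017], 0]
    - [[0, 0, 0.004], 0]
    - [[0, 0, 0], 0]
    - [[0, 0, 0], 0]

```text
t: 34.85
tool_pos: [0.6206, 0.0457, 0.1363]
tool_rot: [2.253, 2.187, 0.002]
contact_force: [0.2, -0.2, -0.4]
opening: 0.025
grip_force: 0.0
```

>>> drive_tool:
  rows:
    - [[0, 0, 0], 0]
    - [[0, 0, 0], 0]
    - [[0, 0.002, 0], 0]
    - [[0, 0.002, 0], 0]
    - [[0, 0.002, 0], 0]
    - [[0, 0, 0], 0]
    - [[0, 0, 0], 0]
  jaw: 0.83

```text
t: 35.55
tool_pos: [0.6258, 0.0453, 0.1347]
tool_rot: [-2.254, -2.188, 0.0]
contact_force: [-0.2, -1.0, 0.6]
opening: 0.0145
grip_force: 0.0
```

>>> drive_tool:
  rows:
    - [[0, 0, 0], 0]
    - [[0, 0, 0], 0]
    - [[0, 0, 0], 0]
    - [[0, 0, 0], 0]
  jaw: 1

```text
t: 35.95
tool_pos: [0.6257, 0.0453, 0.1347]
tool_rot: [-2.254, -2.188, 0.0]
contact_force: [0.4, 0.1, -0.1]
opening: 0.0047
grip_force: 34.4
```

>>> drive_tool:
  rows:
    - [[0, 0, -0.005], 0]
    - [[0, 0, -0.015], 0]
    - [[0, 0, -0.03], 0]
    - [[0, 0, -0.03], 0]
    - [[0, 0, -0.025], 0]
    - [[0, 0, 0], -0.1425]
    - [[0, 0, 0], -0.1425]
    - [[0.022, 0.003, 0], 0]
    - [[0.04, 0, 0], 0]
    - [[0.04, 0, 0], 0]

```text
t: 36.95
tool_pos: [0.603, 0.1453, 0.2416]
tool_rot: [1.922, 2.483, 0.002]
contact_force: [0.0, 0.6, -0.3]
opening: 0.0043
grip_force: 34.4
```

>>> drive_tool:
  rows:
    - [[0.04, 0, 0], 0]
    - [[0.04, 0, 0], 0]
    - [[0.0407, 0, 0.005], 0]
    - [[0, 0, 0], 0]
    - [[0, 0, 0], 0]
    - [[0, 0, 0], 0]

```text
t: 37.55
tool_pos: [0.5729, 0.261, 0.2358]
tool_rot: [1.921, 2.485, 0.001]
contact_force: [-0.8, 0.7, -0.6]
opening: 0.0044
grip_force: 34.4
```

```bash
python3 - <<'E'
from h import *
go(.5728,.2617,.1207,.255); carrier('w14')
d=ld('w14')
# plate 3 lean: top bright/gray profile
q=proj(d,[.538,.2525,.074]);print(q); u,v=map(int,q); print(cv2.cvtColor(d['image'],6)[v+8,u-20:u+21])
E
```

```text
t 37.55 pos [0.5729 0.261  0.2358] shift [ 0.0008 -0.      0.1151] len 0.115 turn -0.0006172756345879105 j6 0.06 F [-0.8  0.7 -0.6]
carrier offset a,x,y [ 0.    -0.001  0.   ] score 125.0 at zero 114.0
[207.31828769 196.65767448]
[168 168 168 168 168 168 168 169 168 168 168 168 168 168 168 169 168 166
 161 154 148 150 150 150 148 133 111  92  99 117 143 151 154 156 156 159
 163 168 169 171 168]
```

>>> drive_tool:
  rows:
    - [[0.0008, -0.0005, 0.025], 0]
    - [[0, 0, 0.03], 0]
    - [[0, 0, 0.025], 0]
    - [[0, 0, 0.02], 0]
    - [[0, 0, 0.01], 0]
    - [[0, 0, 0.003], 0]
    - [[0, 0, 0.0018], 0]
    - [[0, 0, 0], 0]
    - [[0, 0, 0], 0]

```text
t: 38.5
tool_pos: [0.5726, 0.2624, 0.1214]
tool_rot: [1.92, 2.485, 0.003]
contact_force: [0.2, 0.4, -0.9]
opening: 0.0045
grip_force: 34.4
```

>>> drive_tool:
  rows:
    - [[0, 0, 0], 0]
    - [[0, 0, 0], 0]
    - [[0, 0, 0], 0]
    - [[0, 0, 0], 0]
  jaw: 0.75

```text
t: 38.9
tool_pos: [0.5718, 0.2623, 0.1202]
tool_rot: [1.921, 2.486, 0.0]
contact_force: [-0.4, 0.9, 0.5]
opening: 0.0214
grip_force: 0.0
```

>>> drive_tool:
  rows:
    - [[0, 0, -0.02], 0]
    - [[0, 0, -0.03], 0]
    - [[0, 0, -0.03], 0]
    - [[0, 0, -0.02], 0]
    - [[0, 0, 0], 0.1425]
    - [[0, 0, 0], 0.1425]
    - [[0, 0, 0], 0]

```text
t: 39.6
tool_pos: [0.5718, 0.2623, 0.2202]
tool_rot: [2.254, 2.188, 0.0]
contact_force: [-0.4, -0.1, 0.4]
opening: 0.0211
grip_force: 0.0
```

```bash
python3 - <<'E'
from h import *
go(.435,.049,.2,-.03); 
E
```

```text
t 39.6 pos [0.5718 0.2623 0.2202] shift [-0.2172 -0.1304  0.0202] len 0.254 turn 0.000373057806859034 j6 0.34 F [-0.4 -0.1  0.4]
```

All four plates are in the carrier. Now shut the fingers and go to the tray's front.

>>> drive_tool:
  rows:
    - [[-0.03, -0.018, 0], 0]
    - [[-0.037, -0.0225, 0], 0]
    - [[-0.038, -0.0225, 0], 0]
    - [[-0.038, -0.0225, 0], 0]
    - [[-0.037, -0.0225, 0], 0]
    - [[-0.037, -0.0204, 0], 0]
    - [[0, 0, 0.03], 0]
    - [[0, 0, 0.04], 0]
    - [[0, 0, 0.03], 0]
    - [[0, 0, 0.02], 0]
  jaw: 1

```text
t: 40.6
tool_pos: [0.4353, 0.0491, 0.0974]
tool_rot: [-2.249, -2.19, 0.003]
contact_force: [-0.8, 0.2, -0.3]
opening: -0.0001
grip_force: 0.0
```

>>> drive_tool:
  rows:
    - [[0, 0, 0.004], 0]
    - [[0, 0, 0.002], 0]
    - [[0, 0, 0.002], 0]
    - [[0, 0, 0.001], 0]
    - [[0, 0, 0], 0]
    - [[0, 0, 0], 0]

```text
t: 41.2
tool_pos: [0.4374, 0.0492, 0.0917]
tool_rot: [2.253, 2.187, 0.002]
contact_force: [-0.6, 0.5, -0.2]
opening: -0.0004
grip_force: 0.0
```

>>> drive_tool:
  rows:
    - [[0, 0, 0.001], 0]
    - [[0, 0, 0.001], 0]
    - [[0, 0, 0.001], 0]
    - [[0, 0, 0], 0]
    - [[0, 0, 0], 0]

```text
t: 41.7
tool_pos: [0.4391, 0.0491, 0.0906]
tool_rot: [2.252, 2.186, 0.005]
contact_force: [-0.4, 0.1, 10.2]
opening: -0.0003
grip_force: 5.2
```

>>> drive_tool:
  rows:
    - [[0, 0.004, 0.0005], 0]
    - [[0, 0.008, 0], 0]
    - [[0, 0.012, 0], 0]
    - [[0, 0.014, 0], 0]
    - [[0, 0.014, 0], 0]
    - [[0, 0.014, 0], 0]
    - [[0, 0.014, 0], 0]
    - [[0, 0.014, 0], 0]
    - [[0, 0.014, 0], 0]
    - [[0, 0, 0], 0]

```text
t: 42.7
tool_pos: [0.5488, 0.0454, 0.0906]
tool_rot: [2.25, 2.184, 0.007]
contact_force: [1.8, -0.8, 7.9]
opening: 0.0003
grip_force: 3.9
```

>>> drive_tool:
  rows:
    - [[0, 0.014, 0], 0]
    - [[0, 0.014, 0], 0]
    - [[0, 0.014, 0], 0]
    - [[0, 0.014, 0], 0]
    - [[0, 0.01, 0], 0]
    - [[0, 0.006, 0], 0]
    - [[0, 0.004, 0], 0]
    - [[0, 0, 0], 0]

```text
t: 43.5
tool_pos: [0.621, 0.0431, 0.0906]
tool_rot: [-2.253, -2.187, 0.005]
contact_force: [-10.5, -2.3, 17.9]
opening: 0.0001
grip_force: 9.4
```

>>> drive_tool:
  rows:
    - [[0, 0.003, 0], 0]
    - [[0, 0.002, 0], 0]
    - [[0, 0, 0], 0]

```text
t: 43.8
tool_pos: [0.6243, 0.0433, 0.0905]
tool_rot: [-2.25, -2.185, 0.01]
contact_force: [-16.8, -1.4, 24.0]
opening: -0.0
grip_force: 12.0
```

>>> drive_tool:
  rows:
    - [[0, 0, -0.01], 0]
    - [[0, -0.005, -0.03], 0]
    - [[0, -0.01, -0.04], 0]
    - [[0, -0.02, -0.04], 0]
    - [[0, -0.04, -0.04], 0]
    - [[0.01, -0.045, -0.02], 0]
    - [[0.02, -0.04, 0], 0]
    - [[0, -0.03, 0], 0]
    - [[0, 0, 0], 0]
    - [[0, 0, 0], 0]

```text
t: 44.8
tool_pos: [0.4416, 0.0791, 0.263]
tool_rot: [2.253, 2.187, 0.002]
contact_force: [-1.2, -0.3, 0.5]
opening: 0.0005
grip_force: 0.0
```

```bash
python3 - <<'E'
from h import *
go(.4,.05,.27)
d=grab('top','t20');s=grab('side','s20')
o=np.array([.632,.0443]);ux=np.array([.99955,-.03])
# tray front along centre line: profile in top, before (t3) and now
for n in('t3','t20'):
    q=ld(n);print(n,[int(q['image'][tuple(np.round(proj(q,[*(o+ux*x),.018])).astype(int)[::-1])].mean()) for x in np.arange(-.075,-.04,.002)])
a=cv2.resize(d['image'][110:250,170:330],(400,350)); b=cv2.resize(s['image'][140:300,160:350],(400,337));b=cv2.copyMakeBorder(b,0,13,0,0,0)
cv2.imwrite('pics/m20.png',np.hstack([a,b]))
E
```

```text
t 44.8 pos [0.4416 0.0791 0.263 ] shift [-0.0303 -0.0407 -0.0071] len 0.051 turn None j6 0.04 F [-1.2 -0.3  0.5]
t3 [33, 33, 31, 31, 30, 36, 36, 147, 147, 167, 167, 166, 166, 169, 169, 167, 167, 168]
t20 [27, 27, 21, 21, 25, 26, 26, 139, 139, 160, 160, 162, 162, 162, 162, 162, 162, 158]
```

View pics/m20.png

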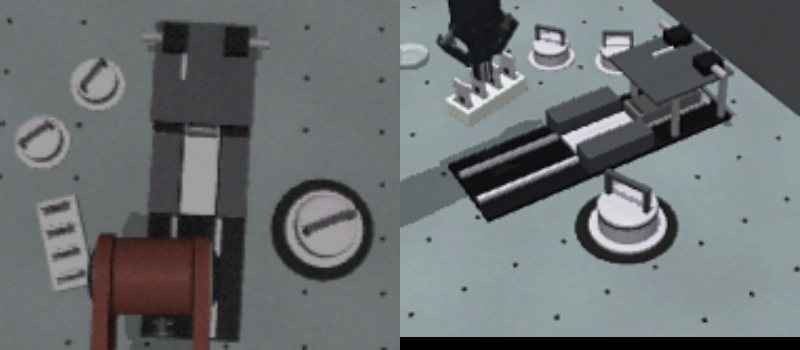

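The final view shows the tray home (same front-edge profile as at the start), four plates standing in the carrier slots, and the canister upright inside the pad. Handing in.

```bash
python3 -c "
from station import ctrl
print(ctrl.finish_job())"
```

```text
the job is handed in; nothing more can be done
None
```

The job is handed in: the canister is upright on the pad, all four plates stand in the white carrier, the tray is pushed fully home, and the dish, screwdriver and jar were not touched.

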